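Rack capped burnishers heavy end down

ROBOT

A 6-joint arm with a two-finger parallel gripper is mounted at the origin on the work surface. World frame = base frame: x ahead of the robot, y to its left, z up, the work surface at z = 0. Lengths are in m, angles in rad, forces in N, time in s.
With the tool pointing down it reaches from about 0.4 to 0.825 m from the base axis. Payload 7 kg.
Tool frame: the origin (TCP) lies at the very end of the fingers, on their centre line; the grasp point (between the pads) lies 19 mm behind it; z points along the fingers, y is the line along which they close (so a half turn about z gives the same grasp; the last joint's range is limited). The gripper opens to 88 mm and grips with 3 to 60 N. Pads are 19 mm wide; open, the fingers measure 130 mm over their backs; the gripper's body (78 mm by 193 mm) begins 47 mm behind the grasp point.
Start: joints at [1.561, 0.359, 0.012, 0, -1.224, -0.288], TCP at [0.198, 0.645, 0.203] pointing down, gripper open.
Joint ranges: [-3.07, 3.07], [-1.43, 2.12], [-1.02, 1.25], [-3.03, 1.67], [-3.05, -0], [-3.03, 3.03]. Speed limits (rad/s): [2.39, 2.39, 3.01, 3.14, 3.14, 3.14].

INTERFACE

Orientations are given as [roll, pitch, yaw] about the fixed x, y, z axes, in that order (R = Rz(yaw) Ry(pitch) Rx(roll)).
In Python, from station import arm gives the robot as it stands. The module is installed in compiled form; this text tells all that it offers.
- The arm moves only by the shell command python3 -m crank 'ROWS' [FORCE]. ROWS is JSON, a list of rows, each an object of numbers: "dx", "dy", "dz": the shift along the world's x, y, z in m; "twist": the turn about the world's z in degrees; "grip": the opening, from -1 (shut) to 1 (fully open). A call has exactly 5 rows; each row is the pose to reach, as a shift and turn from the pose commanded when the call began; what a row does not reach only later rows make up. A row lasts 1/12 s, in which the tool goes at most 41.7 mm and 7.16 degrees, less where a joint would pass 70% of its speed; a pose out of reach is approached as far as the arm can. A call with a gripper value outside its range is refused whole. The fingers move at their own pace and stop on an object; FORCE is the grip in N (left out, the last holds). Time passes only in rows, so rows that repeat a pose let the fingers close, or fill a call up. It gives the time, the measured TCP pose, the force, the opening and the grip force at its end, in the units of the state.
- arm.get_state(): the state, without advancing time (a new reading comes with each control period).
- arm.grab_frame(name): name is "scene" or "top" or "wrist"; returns the picture (400x640x3 uint8, red, green, blue); there is no depth.
- arm.get_calibration(name): a dict with "fx", "fy", "cx", "cy" (pixels), "cam_to_world" (4x4, takes a point from camera to world coordinates); the wrist camera has in their place "tool_from_camera" (4x4, takes a point from camera to tool coordinates, whose origin is the TCP and whose axes are the flange's). Camera axes: x right, y down, z forward; pixel columns grow to the right and rows downward; lengths in m; the calibration is good to about 2 mm. A picture is of the moment at which its call begins: read the wrist's pose just before it. get_calibration takes no time and is no camera call.
- arm.job_done(): hands the job in; it is judged then, once.
The state is a dict: "t": time; "q": joint angles; "qd": joint speeds; "joint_efforts": joint torques, N m; "eef_pos": TCP position; "ee_rot": TCP orientation; "force": force on the tool from outside, world axes, zero at the start; "moment": the same for the moment, N m; "width": finger opening in m; "gripper_force": force on a finger pad.
Only numpy, scipy, OpenCV 4.12 (cv2) and the standard library are available. Lean on these libraries where they do the work, as an engineer would, in place of code of your own. Each camera call takes 0.05 s, during which the arm holds its last target. There are 200 camera calls.

TASK

Put the two capped burnishers away in the sloping rack, one in each channel, each with its heavy end downhill and close against the bottom lip (the sprung seat under it then sinks); the caps look alike, so lift each burnisher at its middle to find which end is heavy. Then, with both stored, push the rack's keeper bar all the way across them. Leave the other things on the bench where they are.

Things in the scene. Friction and masses are not known exactly. Their poses are not given: they have to be found in the camera images.
- burnisher_a: Capped burnisher, loose, lying flat at any yaw: dark wooden square handle 22 x 22 mm, 110 mm long, with an identical black square cap 26 x 26 mm, 45 mm long, on each end; 200 mm overall along its x axis; about 0.37 kg. Origin under its middle. A heavy head hides inside one cap: it may be at +x or at -x, at random for each.
- burnisher_b: Second burnisher, same outside, loose, lying flat at any yaw: dark wooden square handle 22 x 22 mm, 110 mm long, with an identical black square cap 26 x 26 mm, 45 mm long, on each end; 200 mm overall along its x axis; about 0.37 kg. Origin under its middle. A heavy head hides inside one cap: it may be at +x or at -x, at random for each.
- burnisher_a_mid (a point): mid-length point on the axis of burnisher a, 13 mm above its underside. Its centre of mass lies about 41 mm from here towards the heavy end: held here it loads the wrist with about 0.15 N m, heavy end down; in a weak grip it may swing down at that end.
- burnisher_b_mid (a point): mid-length point on the axis of burnisher b, 13 mm above its underside. Its centre of mass lies about 41 mm from here towards the heavy end: held here it loads the wrist with about 0.15 N m, heavy end down; in a weak grip it may swing down at that end.
- deck: Sloping top of the fixed wooden rack; x axis: up the slope (0.5 rad above level, away from the robot); y: across, to the left; z: square to the slope, up. Origin: on the channel floors, midway between the channels, at the inner face of the bottom lips, about 50 mm above the bench. Lips (one a channel, part of its seat): x = -12 to 0 mm, 22 mm high.
- channel_left (a point): where the middle of a burnisher lies when stored in the left channel touching the lip (deck x = 100, y = 40, z = 13 mm). Channels run along deck x, floor at z = 0, 36 mm wide between guides 14 mm high. Floor and guides exist only at x = 0 to 45 and 165 to 195 mm, under the caps; between, nothing stands above z = -14 mm (room for fingers).
- channel_right (a point): the same for the right channel (deck x = 100, y = -40, z = 13 mm). Friction may hold a burnisher where it is laid on the slope, without sliding down. The rack stands on a base board 250 x 170 mm, 12 mm thick, that reaches 35 mm nearer the robot than the deck origin; all else below the deck lies within it, but for the keeper post.
- seat_left (a joint): travel (m) of the left channel's aluminium seat: floor and lip of its lower end (30 mm wide, floor x = -4 to 38 mm), sprung, moving square to the slope. 0: up, floor at z = 0; 0.005: fully down. It sinks fully when the heavy end of a released burnisher rests on it and stays up under the light end (sinks at 1.3 to 1.6 N).
- seat_right (a joint): the same for the right channel's seat
- keeper (a joint): Angle (rad) of the flat aluminium keeper bar, 14 mm wide, 8 thick, swinging parallel to the slope, underside at deck z = 32 mm (6 above stored caps), on a post left of the rack. 0: points up the slope beside the left channel; growing: free end turns right, over the channels; 1.57: straight across; stop 1.58. Starts at -0.35 to 0.2. Friction 0.08 N m; stays where left.
- keeper_pivot (a point): on the keeper's pivot axis, a post 18 mm across, at the underside of the bar, which ends 163 mm from it (deck x = 60, y = 100, z = 32 mm)
- keeper_knob (a point): top centre of the black round knob, 16 mm across and 24 mm tall, that stands on the bar 150 mm from the pivot, square to the slope (deck z = 40 to 64 mm)
- ruler: bystander: steel ruler, 200 x 30 x 4 mm, lying flat, origin under its centre; loose, to be left alone
- tin_disc: bystander: low metal disc 58 mm across with a boss, 12 mm high, origin under its centre; loose, to be left alone
- red_tool: bystander: red plastic modelling tool, 145 mm long, 8 mm thick, lying along its x axis; loose, to be left alone
- white_stick: bystander: white plastic stick 190 x 8 x 8 mm along its x axis; loose, to be left alone
- filler_jar: bystander: closed jar, 56 mm across, 65 mm high, standing, origin under its centre; loose, to be left alone

How it is judged:
On the way, in this order (a step that is already met when the one before it is completed fails the run):
1. both burnishers lie released in the rack, one in each channel, heavy end downhill, with the keeper still open ((((x of burnisher_a_mid in the frame of deck between 0.095 and 0.125 m and y of burnisher_a_mid in the frame of deck between 0.028 and 0.052 m and z of burnisher_a_mid in the frame of deck between 0.003 and 0.02 m and angle between the x axis of burnisher_a and the x axis of deck, either way round below 0.12 rad) and (x of burnisher_b_mid in the frame of deck between 0.095 and 0.125 m and y of burnisher_b_mid in the frame of deck between -0.052 and -0.028 m and z of burnisher_b_mid in the frame of deck between 0.003 and 0.02 m and angle between the x axis of burnisher_b and the x axis of deck, either way round below 0.12 rad)) or ((x of burnisher_a_mid in the frame of deck between 0.095 and 0.125 m and y of burnisher_a_mid in the frame of deck between -0.052 and -0.028 m and z of burnisher_a_mid in the frame of deck between 0.003 and 0.02 m and angle between the x axis of burnisher_a and the x axis of deck, either way round below 0.12 rad) and (x of burnisher_b_mid in the frame of deck between 0.095 and 0.125 m and y of burnisher_b_mid in the frame of deck between 0.028 and 0.052 m and z of burnisher_b_mid in the frame of deck between 0.003 and 0.02 m and angle between the x axis of burnisher_b and the x axis of deck, either way round below 0.12 rad))) and value of joint each of seat_left, seat_right above 0.0035 m and contact force between each of burnisher_a, burnisher_b and the fingers below 0.1 N and value of joint keeper below 1 rad), for 0.2 s.
2. the keeper bar lies across both burnishers ((((x of burnisher_a_mid in the frame of deck between 0.095 and 0.125 m and y of burnisher_a_mid in the frame of deck between 0.028 and 0.052 m and z of burnisher_a_mid in the frame of deck between 0.003 and 0.02 m and angle between the x axis of burnisher_a and the x axis of deck, either way round below 0.12 rad) and (x of burnisher_b_mid in the frame of deck between 0.095 and 0.125 m and y of burnisher_b_mid in the frame of deck between -0.052 and -0.028 m and z of burnisher_b_mid in the frame of deck between 0.003 and 0.02 m and angle between the x axis of burnisher_b and the x axis of deck, either way round below 0.12 rad)) or ((x of burnisher_a_mid in the frame of deck between 0.095 and 0.125 m and y of burnisher_a_mid in the frame of deck between -0.052 and -0.028 m and z of burnisher_a_mid in the frame of deck between 0.003 and 0.02 m and angle between the x axis of burnisher_a and the x axis of deck, either way round below 0.12 rad) and (x of burnisher_b_mid in the frame of deck between 0.095 and 0.125 m and y of burnisher_b_mid in the frame of deck between 0.028 and 0.052 m and z of burnisher_b_mid in the frame of deck between 0.003 and 0.02 m and angle between the x axis of burnisher_b and the x axis of deck, either way round below 0.12 rad))) and value of joint each of seat_left, seat_right above 0.0035 m and value of joint keeper above 1.4 rad), for 0.2 s.
At the end, for the whole second after the job is handed in: Both burnishers released and at rest, one lying in each channel (axis within 12 mm and 7 degrees of its centre line), heavy end downhill within 25 mm of the lip, its seat down (over 3.5 mm); keeper across them at 1.4 rad or more; bystanders moved less than 40 mm (all of step 2 and contact force between each of burnisher_a, burnisher_b and the fingers below 0.1 N and linear speed of each of burnisher_a, burnisher_b below 0.02 m/s and velocity of joint keeper below 0.05 rad/s); the robot touches nothing.
It fails at once if another loose thing on the bench is moved by more than 40 mm (distance of any of ruler, tin_disc, red_tool, white_stick, filler_jar from where it was at the start of the episode above 0.04 m).
It also fails if it takes over 72 s, if anything falls off the work surface, if the arm or the gripper's body presses on something with over 40 N, if the wrist force passes 120 N, or if a joint passes its speed limit or range.

## Working session

There is one attempt and no reset: what is moved stays moved. The work goes in short steps, Python scripts to look and compute and a shell command to move; the robot and the scene stay as the last step left them, time stands still between calls to the robot, and variables do not carry over. Pictures are saved under pics/ and viewed, at most 10 in all, crops included, and the job is handed in when it is done.

```bash
mkdir -p pics
python3 - <<'E'
from station import arm
import cv2,numpy as np
for n in ("top","scene"):
    f=arm.grab_frame(n); cv2.imwrite(f"pics/{n}0.png",f[:,:,::-1])
    c=arm.get_calibration(n); print(n,c["fx"],c["fy"],c["cx"],c["cy"],np.round(c["cam_to_world"],4).tolist())
s=arm.get_state(); print(s)
E
```

```text
top 380.1011414181751 380.1011414181751 320.07058636945567 199.84840334878493 [[-0.026, -0.9807, 0.1937, 0.4198], [-0.9996, 0.0245, -0.0101, -0.0183], [0.0051, -0.1939, -0.981, 1.1165], [0.0, 0.0, 0.0, 1.0]]
scene 436.39977370200796 436.39977370200796 328.00608068736295 204.44378011283325 [[0.4677, 0.5448, -0.696, 1.3588], [0.8838, -0.2997, 0.3594, -0.4004], [-0.0128, -0.7832, -0.6216, 0.8551], [0.0, 0.0, 0.0, 1.0]]
{'t': 0.1, 'q': array([ 1.56111008e+00,  3.59323626e-01,  1.11669217e-02, -3.29459646e-04,
       -1.22413544e+00, -2.88114772e-01]), 'qd': array([ 0.00073555, -0.0030108 ,  0.0018725 , -0.00103753,  0.00127825,
        0.00060937]), 'joint_efforts': array([-1.90631086e-03, -5.84163952e+01,  2.93749523e+01,  7.01541200e+00,
        1.01791124e-02, -4.98076213e-05]), 'eef_pos': array([0.19793061, 0.64482337, 0.2020144 ]), 'ee_rot': array([ 3.14007048e+00, -1.28106531e-04, -2.97913087e-01]), 'force': array([ 0.21915962, -0.71114755,  0.63127229]), 'moment': array([-0.02821535, -0.0111234 ,  0.00717064]), 'gripper_force': 0.0, 'width': 0.08769487571891225}
```

View pics/top0.png

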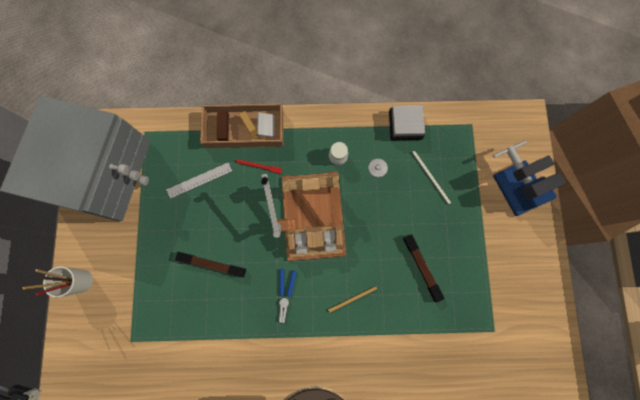

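View pics/scene0.png

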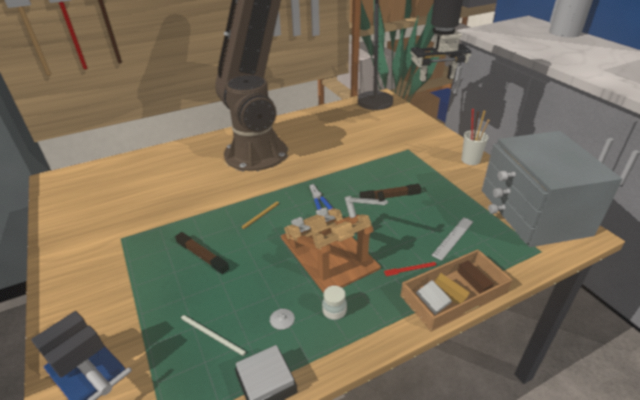

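The top view shows the rack at about (313,215) with its low end towards the robot. Burnisher A is at (210,265), burnisher B at (423,268), the keeper pivot near (277,236) and its knob near (265,180). I'll enlarge to measure.

Run:
```python
import cv2
f=cv2.imread("pics/top0.png")
a=cv2.resize(f[165:270,240:355],None,fx=5,fy=5,interpolation=cv2.INTER_CUBIC)
cv2.imwrite("pics/crack.png",a)
l=cv2.resize(f[245:285,165:255],None,fx=4.4,fy=4.4,interpolation=cv2.INTER_CUBIC)
r=cv2.resize(f[225:310,390:455],None,fx=4.4,fy=4.4,interpolation=cv2.INTER_CUBIC)
import numpy as np
o=np.zeros((374,720,3),np.uint8);o[:l.shape[0],:l.shape[1]]=l;o[:r.shape[0],420:420+r.shape[1]]=r
o=o*1.0;o=np.clip(o*2,0,255).astype(np.uint8)
cv2.imwrite("pics/cb.png",o)
```

```text
(no output)
```

View pics/crack.png

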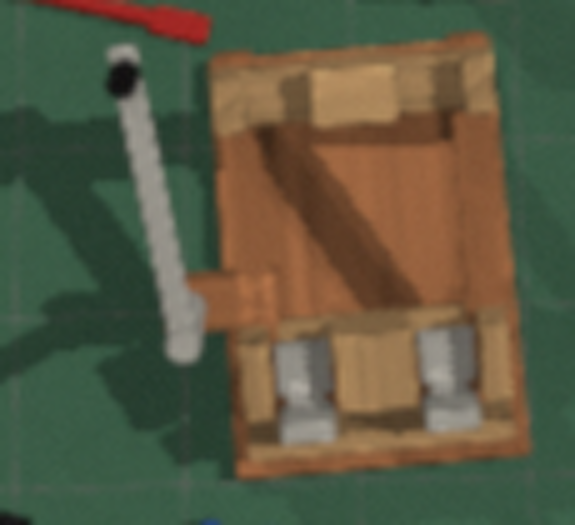

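View pics/cb.png

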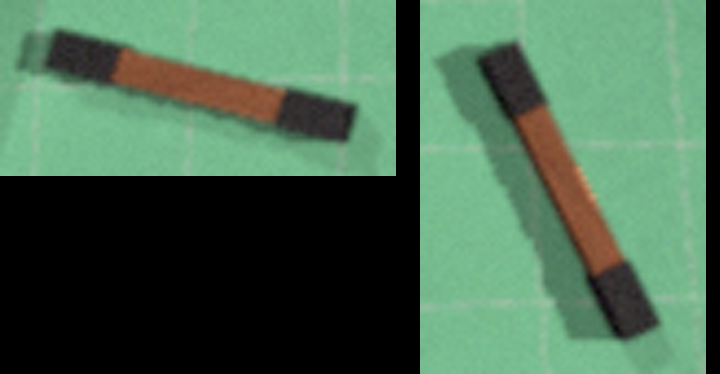

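```bash
cat > h.py <<'E'
import numpy as np
from station import arm
from scipy.optimize import least_squares
from scipy.spatial.transform import Rotation as R
c=arm.get_calibration("top");T=np.array(c["cam_to_world"])
def proj(P,c=c,T=T):
    p=(np.atleast_2d(P)-T[:3,3])@T[:3,:3]
    return np.c_[c["fx"]*p[:,0]/p[:,2]+c["cx"],c["fy"]*p[:,1]/p[:,2]+c["cy"]]
def unproj(uv,z,c=c,T=T):
    uv=np.atleast_2d(uv);d=np.c_[(uv[:,0]-c["cx"])/c["fx"],(uv[:,1]-c["cy"])/c["fy"],np.ones(len(uv))]@T[:3,:3].T
    return T[:3,3]+d*((z-T[2,3])/d[:,2])[:,None]
def deck(P,p):  # deck->world
    return np.atleast_2d(P)@(R.from_euler("z",p[2])*R.from_euler("y",-0.5)).as_matrix().T+[p[0],p[1],0.05]
E
python3 - <<'E'
from h import *
uv=np.array([[238,477],[529,452],[210,58],[492,35],[277,342],[328,338],[418,328],[472,324]])/5+[240,165]
base=np.array([[-.035,.085],[-.035,-.085],[.215,.085],[.215,-.085]])
sd=np.array([[.038,.055,0],[.038,.025,0],[.038,-.025,0],[.038,-.055,0]])
def model(p):
    c,s=np.cos(p[2]),np.sin(p[2])
    b=np.c_[base@np.array([[c,s],[-s,c]])+p[:2],np.full(4,.012)]
    return np.r_[proj(b),proj(deck(sd,p))]
r=least_squares(lambda p:(model(p)-uv).ravel(),[.35,0,0]);p=r.x
print("deck",p,np.round(r.fun.reshape(-1,2),1).tolist())
print("L,R",deck([[.1,.04,.013],[.1,-.04,.013]],p).round(4))
print("lips",deck([[0,.04,.0],[0,-.04,.0],[.2,.04,0]],p).round(4))
k=lambda a:[.06+.15*np.cos(a),.1-.15*np.sin(a),.064]
ku=np.array([124,78])/5+[240,165]
a=least_squares(lambda a:(proj(deck([k(a[0])],p))-ku).ravel(),[0.]);print("keeper",a.x,a.fun,"knob",deck([k(a.x[0])],p),"piv",deck([[.06,.1,.032]],p), proj(deck([[.06,.1,.04]],p))*5-[1200,825])
for n,q in (("A",np.array([[58,30],[46,67],[356,105],[347,140]])/4.4+[165,245]),("B",np.array([[60,60],[97,42],[206,340],[240,325]])/4.4+[390,225])):
    w=unproj(q,.026);d=(w[2]+w[3]-w[0]-w[1])/2
    print(n,w.mean(0).round(4),"len",np.linalg.norm(d),"wid",np.linalg.norm(w[0]-w[1]),np.linalg.norm(w[2]-w[3]),"yaw",np.degrees(np.arctan2(d[1],d[0])))
E
```

```text
deck [ 0.50354709 -0.01399939  0.05695309] [[-0.3, -0.2], [0.5, -0.2], [-0.2, -0.5], [-0.1, -0.4], [-0.5, 0.1], [0.2, 0.0], [0.2, 0.6], [0.2, 0.5]]
L,R [[ 0.5827  0.0306  0.1094]
 [ 0.5872 -0.0493  0.1094]]
lips [[ 0.5013  0.0259  0.05  ]
 [ 0.5058 -0.0539  0.05  ]
 [ 0.6765  0.0359  0.1459]]
keeper [-0.08324021] [0.07020583 0.43488441] knob [[0.65004994 0.10700771 0.20659565]] piv [[0.53510769 0.08796243 0.10684817]] [[184.47875182 340.16580903]]
A [0.457  0.2842 0.026 ] len 0.20020525267366213 wid 0.024371006511323914 0.02252996700347582 yaw -105.01954209864915
B [ 0.4312 -0.3182  0.026 ] len 0.19668564228748533 wid 0.0273742162333335 0.023939208279271016 yaw -156.35941194262406
```

The fit residual is under 0.6 px and burnisher lengths come out at 200 and 197 mm, as they should be. Moving to A now.

```bash
python3 -m crank '[{"dx":0.086,"dy":-0.120,"twist":-29.3,"grip":1},{"dx":0.086,"dy":-0.120,"twist":-29.3,"grip":1},{"dx":0.086,"dy":-0.120,"twist":-29.3,"grip":1},{"dx":0.086,"dy":-0.120,"twist":-29.3,"grip":1},{"dx":0.086,"dy":-0.120,"twist":-29.3,"grip":1}]' 30
python3 -m crank '[{"dx":0.086,"dy":-0.120,"twist":-29.3,"grip":1},{"dx":0.086,"dy":-0.120,"twist":-29.3,"grip":1},{"dx":0.086,"dy":-0.120,"twist":-29.3,"grip":1},{"dx":0.086,"dy":-0.120,"twist":-29.3,"grip":1},{"dx":0.086,"dy":-0.120,"twist":-29.3,"grip":1}]'
python3 -m crank '[{"dx":0.087,"dy":-0.121,"dz":-0.08,"twist":-29.3,"grip":1},{"dx":0.087,"dy":-0.121,"dz":-0.08,"twist":-29.3,"grip":1},{"dx":0.087,"dy":-0.121,"dz":-0.08,"twist":-29.3,"grip":1},{"dx":0.087,"dy":-0.121,"dz":-0.08,"twist":-29.3,"grip":1},{"dx":0.087,"dy":-0.121,"dz":-0.08,"twist":-29.3,"grip":1}]'
python3 - <<'E'
from h import *
import cv2
s=arm.get_state();print(s["eef_pos"],s["ee_rot"],s["q"])
cv2.imwrite("pics/w1.png",arm.grab_frame("wrist")[:,:,::-1])
E
```

```text
t: 0.52
eef_pos: [0.2861, 0.5168, 0.1186]
ee_rot: [3.134, -0.004, -0.821]
force: [-0.6, -1.4, -0.6]
width: 0.0878
gripper_force: 0.0
[0.28608226 0.5167642  0.11862745] [ 3.13402064 -0.0035329  -0.82053987] [ 1.39466338  0.29425327 -0.28521899 -0.00204985 -0.9995008  -0.64330485]invalid input at $[0]: expected keys dx, dy, dz, twist, grip
invalid input at $[0]: expected keys dx, dy, dz, twist, grip
```

View pics/w1.png

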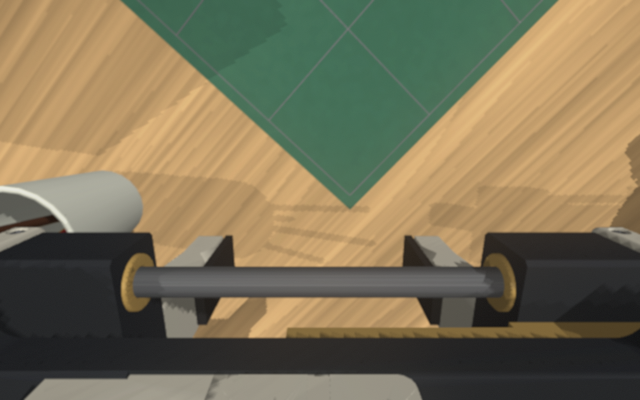

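The first two calls were refused because every row needs all five keys. The wrist view shows bare bench with the pen pot at left (70,210). Continuing.

```bash
python3 -m crank '[{"dx":0.086,"dy":-0.120,"dz":0,"twist":-29.3,"grip":1},{"dx":0.086,"dy":-0.120,"dz":0,"twist":-29.3,"grip":1},{"dx":0.086,"dy":-0.120,"dz":0,"twist":-29.3,"grip":1},{"dx":0.086,"dy":-0.120,"dz":0,"twist":-29.3,"grip":1},{"dx":0.086,"dy":-0.120,"dz":0,"twist":-29.3,"grip":1}]' 30
python3 -m crank '[{"dx":0.086,"dy":-0.120,"dz":0,"twist":-29.3,"grip":1},{"dx":0.086,"dy":-0.120,"dz":0,"twist":-29.3,"grip":1},{"dx":0.086,"dy":-0.120,"dz":0,"twist":-29.3,"grip":1},{"dx":0.086,"dy":-0.120,"dz":0,"twist":-29.3,"grip":1},{"dx":0.086,"dy":-0.120,"dz":0,"twist":-29.3,"grip":1}]'
python3 -m crank '[{"dx":0,"dy":0,"dz":0,"twist":0,"grip":1},{"dx":0,"dy":0,"dz":0,"twist":0,"grip":1},{"dx":0,"dy":0,"dz":0,"twist":0,"grip":1},{"dx":0,"dy":0,"dz":0,"twist":0,"grip":1},{"dx":0,"dy":0,"dz":0,"twist":0,"grip":1}]'
python3 - <<'E'
from h import *
import cv2
s=arm.get_state();print(s["eef_pos"],s["ee_rot"],s["q"])
cv2.imwrite("pics/w2.png",arm.grab_frame("wrist")[:,:,::-1])
C=arm.get_calibration("wrist");print(C)
# project expected burnisher A corners
W=np.eye(4);W[:3,:3]=R.from_euler("xyz",s["ee_rot"]).as_matrix();W[:3,3]=s["eef_pos"]
Tw=W@np.array(C["tool_from_camera"])
y=np.radians(-105);u=np.array([np.cos(y),np.sin(y),0])
print(proj(np.array([.457,.284,.026])+np.outer([-.055,0,.055,.1],u),C,Tw))
E
```

```text
t: 0.98
eef_pos: [0.3726, 0.4014, 0.1232]
ee_rot: [3.141, -0.0, -1.33]
force: [-0.3, 0.8, -0.4]
width: 0.0874
gripper_force: 0.0
t: 1.4
eef_pos: [0.4587, 0.282, 0.123]
ee_rot: [-3.141, -0.0, -1.841]
force: [0.1, -0.0, 0.4]
width: 0.0879
gripper_force: 0.0
t: 1.82
eef_pos: [0.4566, 0.2852, 0.1229]
ee_rot: [-3.142, 0.0, -1.83]
force: [0.3, 0.2, 0.5]
width: 0.0874
gripper_force: 0.0
[0.45662708 0.28517044 0.12288152] [-3.14157143e+00  5.93633881e-05 -1.82958764e+00] [ 9.22518677e-01  2.03347802e-01 -4.00874683e-01 -3.52742334e-06
 -9.66510863e-01 -1.18130799e+00]
{'fx': 330.65822721936706, 'fy': 330.65822721936706, 'cx': 318.0730985617361, 'cy': 200.0257970356962, 'tool_from_camera': array([[ 6.76230123e-04, -9.63632968e-01, -2.67228452e-01,
         7.21511801e-02],
       [ 9.99999742e-01,  7.16513609e-04, -5.32360503e-05,
         2.77584280e-04],
       [ 2.42772836e-04, -2.67228347e-01,  9.63633204e-01,
        -1.80775952e-01],
       [ 0.00000000e+00,  0.00000000e+00,  0.00000000e+00,
         1.00000000e+00]])}
[[316.84505702 251.96661205]
 [317.01587492 193.47725082]
 [317.20516645 128.6623805 ]
 [317.37597292  70.17693315]]
```

View pics/w2.png

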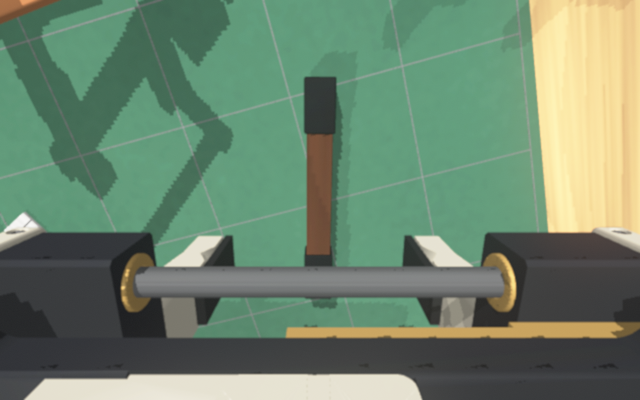

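Burnisher A is centred between the fingers: handle from row 133 to 247 at column 320, against a prediction of 129–252 at 317. Descend, grip and lift.

```bash
python3 -m crank '[{"dx":0,"dy":0,"dz":-0.04,"twist":0,"grip":1},{"dx":0,"dy":0,"dz":-0.08,"twist":0,"grip":1},{"dx":0,"dy":0,"dz":-0.1,"twist":0,"grip":1},{"dx":0,"dy":0,"dz":-0.119,"twist":0,"grip":1},{"dx":0,"dy":0,"dz":-0.119,"twist":0,"grip":1}]' 40
for i in 1 2; do python3 -m crank '[{"dx":0,"dy":0,"dz":0,"twist":0,"grip":-1},{"dx":0,"dy":0,"dz":0,"twist":0,"grip":-1},{"dx":0,"dy":0,"dz":0,"twist":0,"grip":-1},{"dx":0,"dy":0,"dz":0,"twist":0,"grip":-1},{"dx":0,"dy":0,"dz":0,"twist":0,"grip":-1}]'; done
python3 -c "
from h import *
s=arm.get_state();print(s['force'],s['moment'])"
python3 -m crank '[{"dx":0,"dy":0,"dz":0.02,"twist":0,"grip":-1},{"dx":0,"dy":0,"dz":0.05,"twist":0,"grip":-1},{"dx":0,"dy":0,"dz":0.05,"twist":0,"grip":-1},{"dx":0,"dy":0,"dz":0.05,"twist":0,"grip":-1},{"dx":0,"dy":0,"dz":0.05,"twist":0,"grip":-1}]'
python3 -c "
from h import *
s=arm.get_state();print(s['force'],s['moment'],s['ee_rot'],s['eef_pos'])
M=R.from_euler('xyz',s['ee_rot']).as_matrix();print('tool',M.T@s['moment'],s['width'])"
```

```text
t: 2.28
eef_pos: [0.4549, 0.2825, 0.0002]
ee_rot: [3.139, -0.006, -1.832]
force: [-1.2, 0.3, -0.3]
width: 0.0875
gripper_force: 0.0
t: 2.7
eef_pos: [0.4575, 0.2849, 0.005]
ee_rot: [-3.141, 0.002, -1.832]
force: [0.4, -0.3, -1.0]
width: 0.0601
gripper_force: 0.0
t: 3.12
eef_pos: [0.4571, 0.2842, 0.0039]
ee_rot: [3.142, -0.0, -1.832]
force: [0.4, -0.3, 0.0]
width: 0.0265
gripper_force: 0.0
[ 0.37397492 -0.29218852  0.01539657] [ 0.03446532 -0.10072954 -0.01352308]
t: 3.53
eef_pos: [0.4569, 0.2842, 0.0538]
ee_rot: [3.142, 0.0, -1.832]
force: [-0.4, -0.1, -0.4]
width: 0.0004
gripper_force: 0.0
[-0.38286526 -0.1277467  -0.41295291] [ 0.13913325 -0.08366021  0.02969194] [ 3.14151738e+00  4.47812774e-04 -1.83219609e+00] [0.45692676 0.28422152 0.05384173]
tool [ 0.04484828 -0.15602511 -0.02972377] 0.0004093405540071538
```

The fingers are slow (about 70 mm/s) and I lifted before they had closed. Reopen part-way, go down and close again.

```bash
for i in 1 2; do python3 -m crank '[{"dx":0,"dy":0,"dz":0,"twist":0,"grip":0.0},{"dx":0,"dy":0,"dz":0,"twist":0,"grip":0.0},{"dx":0,"dy":0,"dz":0,"twist":0,"grip":0.0},{"dx":0,"dy":0,"dz":0,"twist":0,"grip":0.0},{"dx":0,"dy":0,"dz":0,"twist":0,"grip":0.0}]' |grep width; done
python3 -m crank '[{"dx":0,"dy":0,"dz":-0.02,"twist":0,"grip":0},{"dx":0,"dy":0,"dz":-0.04,"twist":0,"grip":0},{"dx":0,"dy":0,"dz":-0.05,"twist":0,"grip":0},{"dx":0,"dy":0,"dz":-0.05,"twist":0,"grip":-1},{"dx":0,"dy":0,"dz":-0.05,"twist":0,"grip":-1}]' |egrep "pos|width"
for i in 1 2; do python3 -m crank '[{"dx":0,"dy":0,"dz":0,"twist":0,"grip":-1},{"dx":0,"dy":0,"dz":0,"twist":0,"grip":-1},{"dx":0,"dy":0,"dz":0,"twist":0,"grip":-1},{"dx":0,"dy":0,"dz":0,"twist":0,"grip":-1},{"dx":0,"dy":0,"dz":0,"twist":0,"grip":-1}]'; done
python3 -c "
from h import *
s=arm.get_state();print(s['force'],s['moment'])"
```

```text
width: 0.0287
width: 0.0437
eef_pos: [0.457, 0.284, 0.0037]
width: 0.0359
t: 5.2
eef_pos: [0.4573, 0.2845, 0.0044]
ee_rot: [-3.141, 0.001, -1.832]
force: [0.1, -0.6, -0.1]
width: 0.0031
gripper_force: 0.0
t: 5.62
eef_pos: [0.4571, 0.2843, 0.0039]
ee_rot: [3.142, -0.0, -1.832]
force: [-0.9, 0.5, 0.4]
width: 0.0005
gripper_force: 0.0
[-0.90313981  0.47884738  0.40178895] [ 0.07254228 -0.11603308  0.05025027]
```

The fingers closed on nothing, so I need a picture from here.

Run:
```python
from h import *
import cv2
a=arm.grab_frame("wrist");b=arm.grab_frame("top")[200:300,140:300];b=cv2.resize(b,(640,400))
cv2.imwrite("pics/w3.png",cv2.resize(np.vstack([a,b]),None,fx=.75,fy=.75)[:,:,::-1])
```

```text
(no output)
```

View pics/w3.png

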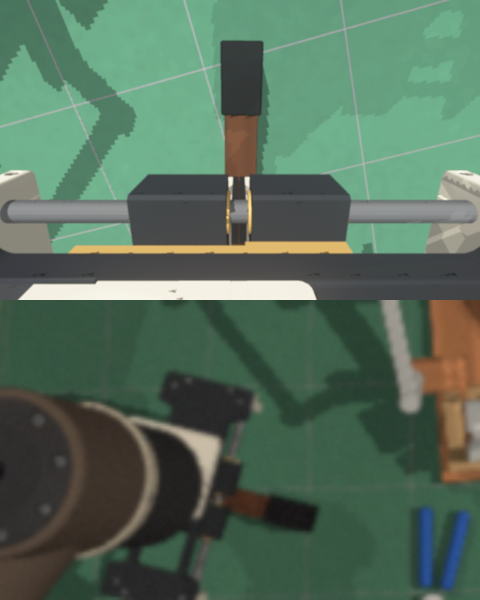

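Nothing is gripped: the closed fingertips seem to sit over the handle, at about (240,180). I'll take a closer look from the side camera with the expected TCP marked.

Run:
```python
from h import *
import cv2
S=arm.get_calibration("scene");s=arm.get_state();p=s["eef_pos"]
a=arm.grab_frame("scene").copy();u,v=proj([p,p+[0,0,.05]],S,np.array(S["cam_to_world"]));print(u,v,s["width"])
w=arm.grab_frame("wrist")[190:340,240:400]
x,y=int(u[0])-50,int(u[1])-60
c=a[y:y+100,x:x+100]
k=6
c=cv2.resize(c,(600,600),interpolation=cv2.INTER_CUBIC)
for q in(u,v): cv2.drawMarker(c,(int((q[0]-x)*k),int((q[1]-y)*k)),(255,0,255),0,16,1)
w=cv2.resize(w,(200,188));o=np.zeros((600,800,3),np.uint8);o[:,:600]=c;o[:188,600:]=w
o=np.clip(o*1.5,0,255).astype(np.uint8)
cv2.imwrite("pics/s2.png",o[:,:,::-1])
```

```text
[388.41781392 195.23183658] [389.58292651 182.56483744] 0.0005951818974491575
```

View pics/s2.png

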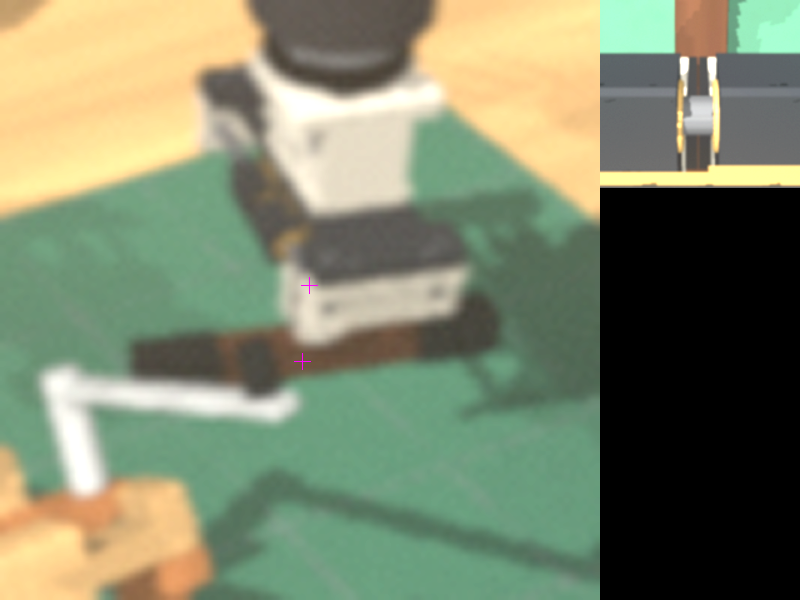

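The side view has the white fingertips ending at the top face of the handle (310,340), above the TCP mark at (302,360). The real tips are therefore about 20 mm higher than reported. Open, then feel downward in small steps.

```bash
for i in 1 2; do python3 -m crank '[{"dx":0,"dy":0,"dz":0.0,"twist":0,"grip":0.1},{"dx":0,"dy":0,"dz":0,"twist":0,"grip":0.1},{"dx":0,"dy":0,"dz":0,"twist":0,"grip":0.1},{"dx":0,"dy":0,"dz":0,"twist":0,"grip":0.1},{"dx":0,"dy":0,"dz":0.0,"twist":0,"grip":0.1}]' |egrep "width|force"; done
python3 -m crank '[{"dx":0,"dy":0,"dz":-0.001,"twist":0,"grip":0.1},{"dx":0,"dy":0,"dz":-0.002,"twist":0,"grip":0.1},{"dx":0,"dy":0,"dz":-0.003,"twist":0,"grip":0.1},{"dx":0,"dy":0,"dz":-0.004,"twist":0,"grip":0.1},{"dx":0,"dy":0,"dz":-0.005,"twist":0,"grip":0.1}]' |egrep "pos|force"
python3 -m crank '[{"dx":0,"dy":0,"dz":-0.001,"twist":0,"grip":0.1},{"dx":0,"dy":0,"dz":-0.002,"twist":0,"grip":0.1},{"dx":0,"dy":0,"dz":-0.002,"twist":0,"grip":0.1},{"dx":0,"dy":0,"dz":-0.002,"twist":0,"grip":0.1},{"dx":0,"dy":0,"dz":-0.002,"twist":0,"grip":0.1}]' |egrep "pos|force"
```

```text
force: [0.6, -0.8, 0.2]
width: 0.0278
gripper_force: 0.0
force: [-0.5, 0.3, -0.5]
width: 0.0481
gripper_force: 0.0
eef_pos: [0.457, 0.2842, -0.0013]
force: [0.4, 1.4, -0.9]
gripper_force: 0.0
eef_pos: [0.4571, 0.2843, -0.0031]
force: [1.0, -0.3, 0.0]
gripper_force: 0.0
```

TCP reads −3 mm with no contact, so the tips really are higher. Continue down.

```bash
for i in 1 2; do python3 -m crank '[{"dx":0,"dy":0,"dz":-0.001,"twist":0,"grip":0.1},{"dx":0,"dy":0,"dz":-0.002,"twist":0,"grip":0.1},{"dx":0,"dy":0,"dz":-0.003,"twist":0,"grip":0.1},{"dx":0,"dy":0,"dz":-0.004,"twist":0,"grip":0.1},{"dx":0,"dy":0,"dz":-0.005,"twist":0,"grip":0.1}]' |egrep "pos|force:"; done
for i in 1 2; do python3 -m crank '[{"dx":0,"dy":0,"dz":0,"twist":0,"grip":-1},{"dx":0,"dy":0,"dz":0,"twist":0,"grip":-1},{"dx":0,"dy":0,"dz":0,"twist":0,"grip":-1},{"dx":0,"dy":0,"dz":0,"twist":0,"grip":-1},{"dx":0,"dy":0,"dz":0,"twist":0,"grip":-1}]' |egrep "pos|force|width"; done
python3 -c "
from h import *
s=arm.get_state();print(s['force'],s['moment'])"
```

```text
eef_pos: [0.4571, 0.2842, -0.0083]
force: [0.6, -0.3, 0.5]
gripper_force: 0.0
eef_pos: [0.4571, 0.2843, -0.0132]
force: [-0.3, 0.5, 0.7]
gripper_force: 0.0
eef_pos: [0.457, 0.2843, -0.0131]
force: [-0.6, 0.3, 0.6]
width: 0.0217
gripper_force: 40.0
eef_pos: [0.4569, 0.2843, -0.0131]
force: [-2.1, 0.9, 2.4]
width: 0.0218
gripper_force: 40.0
[-2.1356067   0.85061445  2.38021188] [ 0.43206262  0.88582808 -0.12820256]
```

Gripped at 21.8 mm. Lift and feel for the heavy end.

```bash
python3 -m crank '[{"dx":0,"dy":0,"dz":0.01,"twist":0,"grip":-1},{"dx":0,"dy":0,"dz":0.03,"twist":0,"grip":-1},{"dx":0,"dy":0,"dz":0.06,"twist":0,"grip":-1},{"dx":0,"dy":0,"dz":0.06,"twist":0,"grip":-1},{"dx":0,"dy":0,"dz":0.06,"twist":0,"grip":-1}]' 40|egrep "pos|width"
python3 -m crank '[{"dx":0,"dy":0,"dz":0,"twist":0,"grip":-1},{"dx":0,"dy":0,"dz":0,"twist":0,"grip":-1},{"dx":0,"dy":0,"dz":0,"twist":0,"grip":-1},{"dx":0,"dy":0,"dz":0,"twist":0,"grip":-1},{"dx":0,"dy":0,"dz":0,"twist":0,"grip":-1}]'
cat > m.py <<'E'
from h import *
import cv2
s=arm.get_state();M=R.from_euler('xyz',s['ee_rot']).as_matrix()
print('F',s['force'].round(2),'Mtool',(M.T@s['moment']).round(3),s['width'],s['eef_pos'],'yaw',np.degrees(s['ee_rot'][2]))
E
python3 m.py
python3 - <<'E'
from h import *
import cv2
a=arm.grab_frame("wrist");b=arm.grab_frame("scene")[120:240,330:450]
o=np.zeros((480,800,3),np.uint8);o[:200,:320]=cv2.resize(a,(320,200));o[:,320:]=cv2.resize(b,(480,480),interpolation=cv2.INTER_CUBIC)
cv2.imwrite("pics/s3.png",np.clip(o*1.5,0,255).astype(np.uint8)[:,:,::-1])
E
```

```text
eef_pos: [0.458, 0.2852, 0.0488]
width: 0.0217
t: 9.98
eef_pos: [0.4568, 0.2839, 0.0462]
ee_rot: [3.141, -0.001, -1.832]
force: [0.1, -0.4, -4.3]
width: 0.0216
gripper_force: 40.0
F [ 0.05 -0.4  -4.28] Mtool [ 0.072 -0.265 -0.013] 0.021615559107227636 [0.45679971 0.28392995 0.04619711] yaw -104.96610615098663
```

```bash
for i in 1 2; do python3 -m crank '[{"dx":0,"dy":0,"dz":0,"twist":0,"grip":-1},{"dx":0,"dy":0,"dz":0,"twist":0,"grip":-1},{"dx":0,"dy":0,"dz":0,"twist":0,"grip":-1},{"dx":0,"dy":0,"dz":0,"twist":0,"grip":-1},{"dx":0,"dy":0,"dz":0,"twist":0,"grip":-1}]'>/dev/null; python3 m.py; done
python3 -m crank '[{"dx":0,"dy":0,"dz":-0.013,"twist":0,"grip":-1},{"dx":0,"dy":0,"dz":-0.013,"twist":0,"grip":-1},{"dx":0,"dy":0,"dz":-0.013,"twist":0,"grip":-1},{"dx":0,"dy":0,"dz":-0.013,"twist":0,"grip":-1},{"dx":0,"dy":0,"dz":-0.013,"twist":0,"grip":-1}]' 3|grep force
python3 m.py
python3 -m crank '[{"dx":0,"dy":0,"dz":0,"twist":0,"grip":-1},{"dx":0,"dy":0,"dz":0,"twist":0,"grip":-1},{"dx":0,"dy":0,"dz":0,"twist":0,"grip":-1},{"dx":0,"dy":0,"dz":0,"twist":0,"grip":-1},{"dx":0,"dy":0,"dz":0,"twist":0,"grip":-1}]' 3|grep force
python3 m.py
python3 - <<'E'
from h import *
import cv2
a=arm.grab_frame("wrist");b=arm.grab_frame("scene")[120:240,330:450]
o=np.zeros((480,800,3),np.uint8);o[:200,:320]=cv2.resize(a,(320,200));o[:,320:]=cv2.resize(b,(480,480),interpolation=cv2.INTER_CUBIC)
cv2.imwrite("pics/s3.png",np.clip(o*1.5,0,255).astype(np.uint8)[:,:,::-1])
E
```

```text
F [-0.02  1.11 -3.69] Mtool [-0.001 -0.255  0.007] 0.02131821730601925 [0.45707997 0.28425001 0.04687533] yaw -104.96419928768974
F [ 0.99  0.42 -3.33] Mtool [ 0.071 -0.254 -0.001] 0.02139771220264225 [0.45705887 0.2842781  0.04686893] yaw -104.96373342630515
force: [-0.7, -0.9, -1.6]
gripper_force: 3.0
F [-0.74 -0.9  -1.64] Mtool [-0.013  0.1    0.015] 0.022056088182205443 [0.45720055 0.28432111 0.03426466] yaw -104.95855151378846
force: [-0.0, -0.6, -1.6]
gripper_force: 3.0
F [-0.   -0.58 -1.61] Mtool [ 0.002 -0.112 -0.007] 0.022037762907267687 [0.45726111 0.284504   0.0340911 ] yaw -104.95622721026255
```

View pics/s3.png

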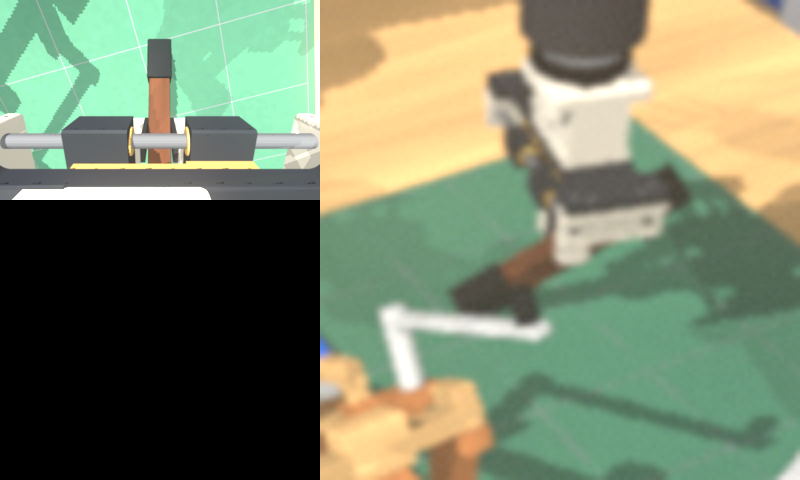

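A tilted to about 0.5 rad with its rack-side end (tool +x) down on the mat, so that end is heavy, and the moment agrees (−0.255 against about −0.1 unloaded). Next I'll work out the clearance of the gripper body and the moves to the rack.

Run:
```python
from h import *
S=arm.get_calibration("scene");TS=np.array(S["cam_to_world"])
p=np.array([.457,.2842,.0039]);y=np.radians(-105);u=np.array([np.cos(y),np.sin(y),0]);v=np.array([-np.sin(y),np.cos(y),0])
for off in (.0,.035,.065,.0965):
  for h in (.04,.06,.08):
    q=proj([p+off*v+.039*u+[0,0,h],p+off*v-.039*u+[0,0,h]],S,TS);print(off,h,((q-[338,135])*6).round(0).tolist())
pd=[0.50354709,-0.01399939,0.05695309]
for y in(.04,-.04): print(deck([[.108,y,.013]],pd), "cmd rep", deck([[.108,y,.013]],pd)-[0,0,.026])
```

```text
0.0 0.04 [[237.0, 311.0], [378.0, 290.0]]
0.0 0.06 [[239.0, 280.0], [382.0, 259.0]]
0.0 0.08 [[242.0, 248.0], [385.0, 228.0]]
0.035 0.04 [[258.0, 350.0], [402.0, 329.0]]
0.035 0.06 [[261.0, 319.0], [406.0, 297.0]]
0.035 0.08 [[263.0, 287.0], [409.0, 265.0]]
0.065 0.04 [[277.0, 385.0], [423.0, 363.0]]
0.065 0.06 [[280.0, 353.0], [427.0, 331.0]]
0.065 0.08 [[282.0, 321.0], [431.0, 299.0]]
0.0965 0.04 [[298.0, 423.0], [446.0, 400.0]]
0.0965 0.06 [[300.0, 391.0], [450.0, 368.0]]
0.0965 0.08 [[303.0, 358.0], [455.0, 335.0]]
[[0.58967301 0.03097602 0.11318653]] cmd rep [[0.58967301 0.03097602 0.08718653]]
[[ 0.5942268  -0.04889427  0.11318653]] cmd rep [[ 0.5942268  -0.04889427  0.08718653]]
```

The body bottom sits about 90 mm above the reported TCP, which clears the open keeper. Regrip, lift and carry A over the left channel.

```bash
python3 -m crank '[{"dx":0,"dy":0,"dz":0,"twist":0,"grip":-1},{"dx":0,"dy":0,"dz":0,"twist":0,"grip":-1},{"dx":0,"dy":0,"dz":0,"twist":0,"grip":-1},{"dx":0,"dy":0,"dz":0,"twist":0,"grip":-1},{"dx":0,"dy":0,"dz":0.01,"twist":0,"grip":-1}]' 60|grep force
python3 -m crank '[{"dx":0,"dy":0,"dz":0.02,"twist":0,"grip":-1},{"dx":0,"dy":0,"dz":0.05,"twist":0,"grip":-1},{"dx":0,"dy":0,"dz":0.08,"twist":0,"grip":-1},{"dx":0,"dy":0,"dz":0.11,"twist":0,"grip":-1},{"dx":0,"dy":0,"dz":0.12,"twist":0,"grip":-1}]'|grep pos
python3 -m crank '[{"dx":0,"dy":0,"dz":0.02,"twist":-4,"grip":-1},{"dx":0,"dy":-0.01,"dz":0.05,"twist":-9,"grip":-1},{"dx":0,"dy":-0.02,"dz":0.08,"twist":-14,"grip":-1},{"dx":0,"dy":-0.03,"dz":0.1,"twist":-19,"grip":-1},{"dx":0,"dy":-0.04,"dz":0.106,"twist":-24,"grip":-1}]'|grep pos
python3 -m crank '[{"dx":0.015,"dy":-0.02,"dz":0,"twist":-4,"grip":-1},{"dx":0.03,"dy":-0.04,"dz":0,"twist":-9,"grip":-1},{"dx":0.045,"dy":-0.06,"dz":0,"twist":-14,"grip":-1},{"dx":0.06,"dy":-0.08,"dz":0,"twist":-19,"grip":-1},{"dx":0.07,"dy":-0.10,"dz":0,"twist":-24,"grip":-1}]'|grep pos
python3 -m crank '[{"dx":0.015,"dy":-0.025,"dz":0,"twist":-4,"grip":-1},{"dx":0.03,"dy":-0.05,"dz":0,"twist":-9,"grip":-1},{"dx":0.045,"dy":-0.075,"dz":0,"twist":-14,"grip":-1},{"dx":0.06,"dy":-0.1,"dz":0,"twist":-19,"grip":-1},{"dx":0.0625,"dy":-0.1135,"dz":0,"twist":-23.8,"grip":-1}]'|grep pos
python3 -m crank '[{"dx":0,"dy":0,"dz":0,"twist":0,"grip":-1},{"dx":0,"dy":0,"dz":0,"twist":0,"grip":-1},{"dx":0,"dy":0,"dz":0,"twist":0,"grip":-1},{"dx":0,"dy":0,"dz":0,"twist":0,"grip":-1},{"dx":0,"dy":0,"dz":0,"twist":0,"grip":-1}]'|grep force
python3 m.py
python3 - <<'E'
from h import *
import cv2
b=arm.grab_frame("scene")[60:260,250:450]
cv2.imwrite("pics/s4.png",cv2.resize(b,(600,600))[:,:,::-1])
E
```

```text
force: [-0.8, -0.7, -3.2]
gripper_force: 60.0
eef_pos: [0.4587, 0.2855, 0.1691]
eef_pos: [0.458, 0.2444, 0.2735]
eef_pos: [0.5274, 0.1431, 0.2692]
eef_pos: [0.5905, 0.0283, 0.2687]
force: [-1.1, 0.7, -3.3]
gripper_force: 60.0
F [-1.08  0.67 -3.27] Mtool [-0.047 -0.313 -0.015] 0.02155870342565796 [0.58926632 0.03162276 0.26994223] yaw -176.64745224838708
```

```bash
python3 -m crank '[{"dx":0.0005,"dy":-0.0005,"dz":-0.03,"twist":0,"grip":-1},{"dx":0.0005,"dy":-0.0005,"dz":-0.06,"twist":0,"grip":-1},{"dx":0.0005,"dy":-0.0005,"dz":-0.09,"twist":0,"grip":-1},{"dx":0.0005,"dy":-0.0005,"dz":-0.12,"twist":0,"grip":-1},{"dx":0.0005,"dy":-0.0005,"dz":-0.14,"twist":0,"grip":-1}]' 60|egrep "pos|force:"
python3 -m crank '[{"dx":0,"dy":0,"dz":-0.01,"twist":0,"grip":-1},{"dx":0,"dy":0,"dz":-0.02,"twist":0,"grip":-1},{"dx":0,"dy":0,"dz":-0.025,"twist":0,"grip":-1},{"dx":0,"dy":0,"dz":-0.03,"twist":0,"grip":-1},{"dx":0,"dy":0,"dz":-0.032,"twist":0,"grip":-1}]'|egrep "pos|force:"
for i in 1 2 3 ; do python3 -m crank '[{"dx":0,"dy":0,"dz":-0.001,"twist":0,"grip":-1},{"dx":0,"dy":0,"dz":-0.002,"twist":0,"grip":-1},{"dx":0,"dy":0,"dz":-0.002,"twist":0,"grip":-1},{"dx":0,"dy":0,"dz":-0.002,"twist":0,"grip":-1},{"dx":0,"dy":0,"dz":-0.002,"twist":0,"grip":-1}]'; python3 m.py; done | egrep "Mtool"
```

```text
eef_pos: [0.5886, 0.0307, 0.1272]
force: [-0.0, 0.6, -4.9]
gripper_force: 60.0
eef_pos: [0.5906, 0.0305, 0.0982]
force: [-0.0, -0.2, -3.8]
gripper_force: 60.0
F [-0.22  1.08 -4.23] Mtool [-0.103 -0.217 -0.017] 0.021625811937668257 [0.59030012 0.03031172 0.09628867] yaw -176.76172229539998
F [-0.54 -0.77 -4.31] Mtool [-0.053 -0.309  0.012] 0.02094604016624265 [0.59006005 0.03023276 0.09382107] yaw -176.76112185306053
F [-1.82  0.34  4.06] Mtool [-0.067  0.213  0.046] 0.02105897586843172 [0.59039319 0.03031424 0.092414  ] yaw -176.75000275426643
```

Contact at the lower end. Loosen the grip so it can settle onto the slope, easing down a little.

```bash
python3 -m crank '[{"dx":0,"dy":0,"dz":0,"twist":0,"grip":-1},{"dx":0,"dy":0,"dz":0,"twist":0,"grip":-1},{"dx":0,"dy":0,"dz":0,"twist":0,"grip":-1},{"dx":0,"dy":0,"dz":0,"twist":0,"grip":-1},{"dx":0,"dy":0,"dz":0,"twist":0,"grip":-1}]' 3|egrep "force"; python3 m.py
python3 -m crank '[{"dx":0,"dy":0,"dz":-0.001,"twist":0,"grip":-1},{"dx":0,"dy":0,"dz":-0.002,"twist":0,"grip":-1},{"dx":0,"dy":0,"dz":-0.003,"twist":0,"grip":-1},{"dx":0,"dy":0,"dz":-0.003,"twist":0,"grip":-1},{"dx":0,"dy":0,"dz":-0.003,"twist":0,"grip":-1}]' 3|egrep "force"; python3 m.py
```

```text
force: [0.8, -0.0, -1.9]
gripper_force: 3.0
F [ 0.81 -0.   -1.89] Mtool [-0.106 -0.296 -0.031] 0.022107443245690424 [0.59001534 0.03027506 0.09163668] yaw -176.76726250566884
force: [-0.9, 0.1, 4.4]
gripper_force: 3.0
F [-0.89  0.1   4.4 ] Mtool [-0.008 -0.152  0.005] 0.02211999411676251 [0.59058331 0.03030972 0.08930197] yaw -176.75055313541776
```

```bash
for i in 1 2; do python3 -m crank '[{"dx":0,"dy":0,"dz":0,"twist":0,"grip":-0.2},{"dx":0,"dy":0,"dz":0,"twist":0,"grip":-0.2},{"dx":0,"dy":0,"dz":0,"twist":0,"grip":-0.2},{"dx":0,"dy":0,"dz":0,"twist":0,"grip":-0.2},{"dx":0,"dy":0,"dz":0,"twist":0,"grip":-0.2}]' 3|egrep "force|width";done; python3 m.py
python3 -m crank '[{"dx":0,"dy":0,"dz":0.02,"twist":0,"grip":-0.1},{"dx":0,"dy":0,"dz":0.04,"twist":0,"grip":-0.1},{"dx":0,"dy":0,"dz":0.07,"twist":0,"grip":0},{"dx":0,"dy":0,"dz":0.10,"twist":0,"grip":0},{"dx":0,"dy":0,"dz":0.14,"twist":0,"grip":0}]' |egrep "pos"
python3 -m crank '[{"dx":0,"dy":-0.04,"dz":0.02,"twist":0,"grip":0.3},{"dx":0,"dy":-0.08,"dz":0.02,"twist":0,"grip":0.3},{"dx":0,"dy":-0.12,"dz":0.02,"twist":0,"grip":0.3},{"dx":-0.03,"dy":-0.15,"dz":0.02,"twist":5,"grip":0.3},{"dx":-0.06,"dy":-0.18,"dz":0.02,"twist":10,"grip":0.3}]' |egrep "pos"
python3 -m crank '[{"dx":-0.02,"dy":-0.03,"dz":-0.02,"twist":5,"grip":0.3},{"dx":-0.04,"dy":-0.07,"dz":-0.05,"twist":10,"grip":0.3},{"dx":-0.06,"dy":-0.10,"dz":-0.08,"twist":10.4,"grip":0.3},{"dx":-0.08,"dy":-0.13,"dz":-0.1,"twist":10.4,"grip":0.3},{"dx":-0.098,"dy":-0.168,"dz":-0.12,"twist":10.4,"grip":0.3}]' |egrep "pos"
python3 m.py
```

```text
force: [0.4, -1.2, 0.2]
width: 0.0348
gripper_force: 0.0
force: [0.7, -0.3, 0.0]
width: 0.0348
gripper_force: 0.0
F [ 0.73 -0.29  0.  ] Mtool [-0.007 -0.155  0.015] 0.03477827788239041 [0.59007469 0.03025436 0.08889154] yaw -176.76371326101554
eef_pos: [0.5887, 0.0301, 0.2284]
eef_pos: [0.5306, -0.1503, 0.248]
eef_pos: [0.4401, -0.3003, 0.1375]
F [ 0.79 -1.    0.73] Mtool [ 0.042 -0.232 -0.012] 0.05701153307768187 [ 0.4400931  -0.30034957  0.13752787] yaw -156.33322528059307
```

```bash
python3 -m crank '[{"dx":-0.0075,"dy":-0.0165,"dz":-0.005,"twist":0,"grip":0.3},{"dx":-0.0075,"dy":-0.0165,"dz":-0.005,"twist":0,"grip":0.3},{"dx":-0.0075,"dy":-0.0165,"dz":-0.005,"twist":0,"grip":0.3},{"dx":-0.0075,"dy":-0.0165,"dz":-0.005,"twist":0,"grip":0.3},{"dx":-0.0075,"dy":-0.0165,"dz":-0.005,"twist":0,"grip":0.3}]' |egrep "pos"
python3 m.py
python3 - <<'E'
from h import *
import cv2
s=arm.get_state();C=arm.get_calibration("wrist");W=np.eye(4);W[:3,:3]=R.from_euler("xyz",s["ee_rot"]).as_matrix();W[:3,3]=s["eef_pos"]
w=arm.grab_frame("wrist");cv2.imwrite("pics/w5.png",w[:,:,::-1]);t=arm.grab_frame("top");cv2.imwrite("pics/t5.png",t[:,:,::-1])
u=np.array([np.cos(np.radians(-156.36)),np.sin(np.radians(-156.36)),0])
q=proj(np.array([.4312,-.3182,.026])+np.outer([0,.055,.1],u),C,W@np.array(C["tool_from_camera"]));print("pred mid,boundary,end",q.round(1).tolist())
m=(w.max(2)<75).astype(np.uint8)
n,l,st,ce=cv2.connectedComponentsWithStats(m[:225])
print([(st[i].tolist(),ce[i].round(1).tolist()) for i in range(1,n) if st[i,4]>300])
pd=[0.50354709,-0.01399939,0.05695309]
print("A pred caps centre top faces",proj(deck([[.108-.0775,.04,.024],[.108+.0775,.04,.026],[.108,.04,.024]],pd)).round(1).tolist())
sub=t[160:270,280:350];m=(sub.max(2)<48).astype(np.uint8)
n,l,st,ce=cv2.connectedComponentsWithStats(m)
print([((st[i,:2]+[280,160]).tolist(),st[i,2:].tolist(),(ce[i]+[280,160]).round(1).tolist()) for i in range(1,n) if st[i,4]>15])
E
```

```text
eef_pos: [0.4352, -0.3158, 0.1343]
F [-0.87  0.01  0.47] Mtool [-0.041 -0.148 -0.043] 0.05740332879824254 [ 0.4352271  -0.31577816  0.1342873 ] yaw -156.31054129718822
pred mid,boundary,end [[317.5, 186.4], [317.6, 123.5], [317.7, 66.9]]
[([303, 70, 31, 55, 1642], [317.5, 96.9])]
A pred caps centre top faces [[300.5, 239.0], [295.4, 184.1], [298.0, 212.1]]
[([291, 172], [10, 19, 163], [295.4, 180.6]), ([342, 205], [8, 48, 181], [345.9, 232.3]), ([296, 228], [10, 16, 130], [300.6, 235.9])]
```

B sits where predicted (cap rows 70–125, predicted 67–123). A's caps in the rack read about 3 px uphill of x = 108 mm, so roughly 117 mm; that is in range and I'll nudge it down later. Grasp B.

```bash
python3 -m crank '[{"dx":-0.0035,"dy":-0.0020,"dz":-0.03,"twist":0,"grip":0.2},{"dx":-0.0035,"dy":-0.0020,"dz":-0.07,"twist":0,"grip":0.2},{"dx":-0.0035,"dy":-0.0020,"dz":-0.1,"twist":0,"grip":0.2},{"dx":-0.0035,"dy":-0.0020,"dz":-0.13,"twist":0,"grip":0.2},{"dx":-0.0035,"dy":-0.0020,"dz":-0.142,"twist":0,"grip":0.2}]' 40|egrep "pos"
python3 -m crank '[{"dx":0,"dy":0,"dz":-0.002,"twist":0,"grip":0.1},{"dx":0,"dy":0,"dz":-0.003,"twist":0,"grip":0},{"dx":0,"dy":0,"dz":-0.003,"twist":0,"grip":-1},{"dx":0,"dy":0,"dz":-0.003,"twist":0,"grip":-1},{"dx":0,"dy":0,"dz":-0.003,"twist":0,"grip":-1}]' |egrep "pos|force:"
for i in 1 2; do python3 -m crank '[{"dx":0,"dy":0,"dz":0,"twist":0,"grip":-1},{"dx":0,"dy":0,"dz":0,"twist":0,"grip":-1},{"dx":0,"dy":0,"dz":0,"twist":0,"grip":-1},{"dx":0,"dy":0,"dz":0,"twist":0,"grip":-1},{"dx":0,"dy":0,"dz":0,"twist":0,"grip":-1}]' |egrep "pos|force|width"; done; python3 m.py
```

```text
eef_pos: [0.4293, -0.3167, -0.0116]
eef_pos: [0.4321, -0.3184, -0.0099]
force: [-0.7, -0.4, -0.0]
gripper_force: 0.0
eef_pos: [0.4317, -0.3185, -0.0102]
force: [-0.2, 1.7, 7.5]
width: 0.0216
gripper_force: 40.0
eef_pos: [0.4317, -0.3185, -0.0102]
force: [-1.6, 1.6, 7.1]
width: 0.0216
gripper_force: 40.0
F [-1.63  1.64  7.13] Mtool [-0.697 -0.294  0.128] 0.021602360543818967 [ 0.4317417  -0.3184941  -0.01021496] yaw -156.357074050271
```

```bash
python3 -m crank '[{"dx":0,"dy":0,"dz":0.01,"twist":0,"grip":-1},{"dx":0,"dy":0,"dz":0.03,"twist":0,"grip":-1},{"dx":0,"dy":0,"dz":0.059,"twist":0,"grip":-1},{"dx":0,"dy":0,"dz":0.059,"twist":0,"grip":-1},{"dx":0,"dy":0,"dz":0.059,"twist":0,"grip":-1}]' 40|egrep "pos|width"
for i in 1 2 3; do python3 -m crank '[{"dx":0,"dy":0,"dz":0,"twist":0,"grip":-1},{"dx":0,"dy":0,"dz":0,"twist":0,"grip":-1},{"dx":0,"dy":0,"dz":0,"twist":0,"grip":-1},{"dx":0,"dy":0,"dz":0,"twist":0,"grip":-1},{"dx":0,"dy":0,"dz":0,"twist":0,"grip":-1}]'>/dev/null; python3 m.py; done
python3 -m crank '[{"dx":0,"dy":0,"dz":-0.013,"twist":0,"grip":-1},{"dx":0,"dy":0,"dz":-0.013,"twist":0,"grip":-1},{"dx":0,"dy":0,"dz":-0.013,"twist":0,"grip":-1},{"dx":0,"dy":0,"dz":-0.013,"twist":0,"grip":-1},{"dx":0,"dy":0,"dz":-0.013,"twist":0,"grip":-1}]' 3|grep force
python3 -m crank '[{"dx":0,"dy":0,"dz":0,"twist":0,"grip":-1},{"dx":0,"dy":0,"dz":0,"twist":0,"grip":-1},{"dx":0,"dy":0,"dz":0,"twist":0,"grip":-1},{"dx":0,"dy":0,"dz":0,"twist":0,"grip":-1},{"dx":0,"dy":0,"dz":0,"twist":0,"grip":-1}]' 3|grep force
python3 m.py
python3 - <<'E'
from h import *
import cv2
w=arm.grab_frame("wrist");m=(w.max(2)<75).astype(np.uint8)
n,l,st,ce=cv2.connectedComponentsWithStats(m[:225])
print([(st[i].tolist(),ce[i].round(1).tolist()) for i in range(1,n) if st[i,4]>300])
# predicted front (tool +x) cap end width when level/down/up
s=arm.get_state();C=arm.get_calibration("wrist");W=np.eye(4);W[:3,:3]=R.from_euler("xyz",s["ee_rot"]).as_matrix();W[:3,3]=s["eef_pos"];Tc=W@np.array(C["tool_from_camera"]);X=W[:3,0];Y=W[:3,1]
for a in(-.5,0,.5):
    ax=np.cos(a)*X+np.array([0,0,np.sin(a)]);n=-np.sin(a)*X+np.array([0,0,np.cos(a)])
    o=W[:3,3]+[0,0,.023]+.013*n
    print(a,proj([o+ax*.055-Y*.013,o+ax*.055+Y*.013,o+ax*.1-Y*.013,o+ax*.1+Y*.013],C,Tc).round(0).tolist())
E
```

```text
eef_pos: [0.4318, -0.3185, 0.0495]
width: 0.0218
F [-0.83 -0.24 -3.31] Mtool [0.008 0.013 0.034] 0.022000969402842532 [ 0.43046059 -0.31808218  0.04697132] yaw -156.3676192434379
F [-0.43 -0.27 -3.21] Mtool [ 0.049  0.001 -0.024] 0.022056578411438266 [ 0.43092458 -0.31822771  0.04768385] yaw -156.3614241183332
F [ 1.16 -1.01 -3.12] Mtool [0.027 0.008 0.024] 0.021640006717986486 [ 0.43092423 -0.31822063  0.04769224] yaw -156.36277883998747
force: [0.6, 0.3, -2.2]
gripper_force: 3.0
force: [0.1, -0.8, -2.8]
gripper_force: 3.0
F [ 0.08 -0.85 -2.77] Mtool [-0.109 -0.252 -0.081] 0.022017420109017655 [ 0.43094592 -0.31825961  0.03476369] yaw -156.36026826603234
[([277, 40, 82, 140, 10143], [317.5, 106.5])]
-0.5 [[293.0, 144.0], [343.0, 144.0], [294.0, 67.0], [342.0, 67.0]]
0 [[288.0, 150.0], [348.0, 150.0], [285.0, 36.0], [350.0, 36.0]]
0.5 [[283.0, 192.0], [352.0, 192.0], [271.0, 74.0], [364.0, 74.0]]
```

Held level, My was about 0 against a baseline of about −0.13, and the front cap has now risen (blob 82 px wide). B's heavy end is therefore at tool −x, so it needs a +159.6° twist. Carry it to the right channel.

```bash
python3 -m crank '[{"dx":0,"dy":0,"dz":0,"twist":0,"grip":-1},{"dx":0,"dy":0,"dz":0,"twist":0,"grip":-1},{"dx":0,"dy":0,"dz":0,"twist":0,"grip":-1},{"dx":0,"dy":0,"dz":0,"twist":0,"grip":-1},{"dx":0,"dy":0,"dz":0.01,"twist":0,"grip":-1}]' 60|grep force
python3 -m crank '[{"dx":0,"dy":0,"dz":0.02,"twist":5,"grip":-1},{"dx":0,"dy":0,"dz":0.05,"twist":11,"grip":-1},{"dx":0,"dy":0,"dz":0.08,"twist":18,"grip":-1},{"dx":0,"dy":0,"dz":0.11,"twist":25,"grip":-1},{"dx":0,"dy":0,"dz":0.12,"twist":32,"grip":-1}]'|grep pos
python3 -m crank '[{"dx":0,"dy":0,"dz":0.02,"twist":5,"grip":-1},{"dx":0,"dy":0.01,"dz":0.05,"twist":11,"grip":-1},{"dx":0,"dy":0.02,"dz":0.08,"twist":18,"grip":-1},{"dx":0.01,"dy":0.03,"dz":0.1,"twist":25,"grip":-1},{"dx":0.02,"dy":0.04,"dz":0.105,"twist":32,"grip":-1}]'|grep pos
python3 -m crank '[{"dx":0.01,"dy":0.02,"dz":0,"twist":6,"grip":-1},{"dx":0.02,"dy":0.04,"dz":0,"twist":12,"grip":-1},{"dx":0.03,"dy":0.06,"dz":0,"twist":18,"grip":-1},{"dx":0.04,"dy":0.07,"dz":0,"twist":25,"grip":-1},{"dx":0.05,"dy":0.08,"dz":0,"twist":32,"grip":-1}]'|grep pos
python3 -m crank '[{"dx":0.01,"dy":0.02,"dz":0,"twist":6,"grip":-1},{"dx":0.02,"dy":0.04,"dz":0,"twist":12,"grip":-1},{"dx":0.03,"dy":0.06,"dz":0,"twist":18,"grip":-1},{"dx":0.04,"dy":0.07,"dz":0,"twist":25,"grip":-1},{"dx":0.05,"dy":0.08,"dz":0,"twist":32,"grip":-1}]'|grep pos
python3 -m crank '[{"dx":0.01,"dy":0.02,"dz":0,"twist":6,"grip":-1},{"dx":0.02,"dy":0.04,"dz":0,"twist":12,"grip":-1},{"dx":0.03,"dy":0.055,"dz":0,"twist":18,"grip":-1},{"dx":0.035,"dy":0.065,"dz":0,"twist":25,"grip":-1},{"dx":0.039,"dy":0.069,"dz":0,"twist":31.6,"grip":-1}]'|grep pos
python3 -m crank '[{"dx":0,"dy":0,"dz":0,"twist":0,"grip":-1},{"dx":0,"dy":0,"dz":0,"twist":0,"grip":-1},{"dx":0,"dy":0,"dz":0,"twist":0,"grip":-1},{"dx":0,"dy":0,"dz":0,"twist":0,"grip":-1},{"dx":0,"dy":0,"dz":0,"twist":0,"grip":-1}]'|egrep "^t|force"
python3 m.py; python3 -c "
from h import *
print(arm.get_state()['q'].round(2))"
```

```text
force: [-0.5, -1.1, -3.8]
gripper_force: 60.0
eef_pos: [0.4327, -0.3193, 0.1701]
eef_pos: [0.452, -0.2787, 0.2749]
eef_pos: [0.5008, -0.1971, 0.2704]
eef_pos: [0.5509, -0.1171, 0.2703]
eef_pos: [0.5901, -0.0477, 0.2699]
t: 27.05
force: [0.5, -0.6, -3.7]
gripper_force: 60.0
F [ 0.51 -0.6  -3.68] Mtool [-0.056  0.137 -0.017] 0.021247814441467873 [ 0.58957107 -0.04969985  0.26988408] yaw 3.102444889523315
[ 0.25  0.19 -0.07 -0.   -1.31  1.38]
```

```bash
python3 -m crank '[{"dx":0.0005,"dy":0.0005,"dz":-0.03,"twist":0.2,"grip":-1},{"dx":0.0005,"dy":0.0005,"dz":-0.06,"twist":0.2,"grip":-1},{"dx":0.0005,"dy":0.0005,"dz":-0.09,"twist":0.2,"grip":-1},{"dx":0.0005,"dy":0.0005,"dz":-0.12,"twist":0.2,"grip":-1},{"dx":0.0005,"dy":0.0005,"dz":-0.14,"twist":0.2,"grip":-1}]' 60|egrep "pos|force:"
python3 -m crank '[{"dx":0,"dy":0,"dz":-0.01,"twist":0,"grip":-1},{"dx":0,"dy":0,"dz":-0.02,"twist":0,"grip":-1},{"dx":0,"dy":0,"dz":-0.025,"twist":0,"grip":-1},{"dx":0,"dy":0,"dz":-0.028,"twist":0,"grip":-1},{"dx":0,"dy":0,"dz":-0.028,"twist":0,"grip":-1}]'|egrep "pos|force:"
for i in 1 2 3 ; do python3 -m crank '[{"dx":0,"dy":0,"dz":-0.001,"twist":0,"grip":-1},{"dx":0,"dy":0,"dz":-0.002,"twist":0,"grip":-1},{"dx":0,"dy":0,"dz":-0.002,"twist":0,"grip":-1},{"dx":0,"dy":0,"dz":-0.002,"twist":0,"grip":-1},{"dx":0,"dy":0,"dz":-0.002,"twist":0,"grip":-1}]'; python3 m.py; done | egrep "Mtool"
```

```text
eef_pos: [0.5888, -0.0492, 0.127]
force: [-1.0, -0.6, -3.8]
gripper_force: 60.0
eef_pos: [0.5908, -0.0487, 0.1021]
force: [0.5, 1.5, -3.6]
gripper_force: 60.0
F [-1.01  0.82 -3.01] Mtool [-0.053  0.115 -0.011] 0.021052800031284916 [ 0.59058225 -0.0486982   0.1000027 ] yaw 3.43714231579623
F [ 0.65 -0.37 -3.28] Mtool [-0.05   0.118  0.025] 0.02130743217061391 [ 0.59038739 -0.0487418   0.09759329] yaw 3.4359106472282095
F [-0.56 -0.52 -1.81] Mtool [-0.091  0.38   0.006] 0.021235029827134155 [ 0.59069131 -0.04869108  0.09590189] yaw 3.4416362232737256
```

```bash
python3 -m crank '[{"dx":0,"dy":0,"dz":0,"twist":0,"grip":-1},{"dx":0,"dy":0,"dz":0,"twist":0,"grip":-1},{"dx":0,"dy":0,"dz":-0.001,"twist":0,"grip":-1},{"dx":0,"dy":0,"dz":-0.002,"twist":0,"grip":-1},{"dx":0,"dy":0,"dz":-0.002,"twist":0,"grip":-1}]' 3|egrep "force:"; python3 m.py
for i in 1 2; do python3 -m crank '[{"dx":0,"dy":0,"dz":-0.001,"twist":0,"grip":-1},{"dx":0,"dy":0,"dz":-0.002,"twist":0,"grip":-1},{"dx":0,"dy":0,"dz":-0.002,"twist":0,"grip":-1},{"dx":0,"dy":0,"dz":-0.002,"twist":0,"grip":-1},{"dx":0,"dy":0,"dz":-0.002,"twist":0,"grip":-1}]' 3|egrep "force:"; python3 m.py; done
```

```text
force: [-0.4, 0.4, -2.0]
gripper_force: 3.0
F [-0.42  0.44 -2.02] Mtool [-0.058  0.018 -0.011] 0.021932081351958142 [ 0.59036609 -0.04873408  0.09347549] yaw 3.4372668669246607
force: [0.3, -0.4, -1.6]
gripper_force: 3.0
F [ 0.32 -0.37 -1.55] Mtool [-0.082  0.092 -0.004] 0.021705258461368136 [ 0.59047735 -0.04868563  0.09167087] yaw 3.438285719867042
force: [-0.1, 0.7, 5.2]
gripper_force: 3.0
F [-0.12  0.72  5.19] Mtool [0.134 0.012 0.027] 0.022296360815622678 [ 0.59091369 -0.04867144  0.09014644] yaw 3.4499841805938942
```

B is seated with light pressure. Release, back off and check from above.

```bash
for i in 1 2; do python3 -m crank '[{"dx":0,"dy":0,"dz":0,"twist":0,"grip":-0.2},{"dx":0,"dy":0,"dz":0,"twist":0,"grip":-0.2},{"dx":0,"dy":0,"dz":0,"twist":0,"grip":-0.2},{"dx":0,"dy":0,"dz":0,"twist":0,"grip":-0.2},{"dx":0,"dy":0,"dz":0,"twist":0,"grip":-0.2}]' 3|egrep "force:|width";done
python3 -m crank '[{"dx":0,"dy":0,"dz":0.02,"twist":0,"grip":-0.2},{"dx":0,"dy":0,"dz":0.04,"twist":0,"grip":-0.2},{"dx":0,"dy":0,"dz":0.07,"twist":0,"grip":-0.2},{"dx":0,"dy":0,"dz":0.10,"twist":0,"grip":-0.2},{"dx":0,"dy":0,"dz":0.14,"twist":0,"grip":-0.2}]' |egrep "pos"
python3 -m crank '[{"dx":0,"dy":-0.04,"dz":0.02,"twist":0,"grip":-0.2},{"dx":0,"dy":-0.08,"dz":0.02,"twist":0,"grip":-0.2},{"dx":-0.02,"dy":-0.12,"dz":0.02,"twist":0,"grip":-0.2},{"dx":-0.05,"dy":-0.15,"dz":0.02,"twist":0,"grip":-0.2},{"dx":-0.08,"dy":-0.18,"dz":0.02,"twist":0,"grip":-0.2}]' |egrep "pos"
python3 -m crank '[{"dx":0,"dy":-0.02,"dz":0,"twist":0,"grip":-0.2},{"dx":0,"dy":-0.04,"dz":0,"twist":0,"grip":-0.2},{"dx":0,"dy":-0.04,"dz":0,"twist":0,"grip":-0.2},{"dx":0,"dy":-0.04,"dz":0,"twist":0,"grip":-0.2},{"dx":0,"dy":-0.04,"dz":0,"twist":0,"grip":-0.2}]' |egrep "pos|^t"
python3 - <<'E'
from h import *
import cv2
t=arm.grab_frame("top");cv2.imwrite("pics/t6.png",t[:,:,::-1]);S=arm.get_calibration("scene");sc=arm.grab_frame("scene")
pd=[0.50354709,-0.01399939,0.05695309]
for y in(.04,-.04):
  print("pred",proj(deck([[.1-.0775,y,.022],[.1+.0775,y,.026]],pd)).round(1).tolist(), "x=.11",proj(deck([[.11-.0775,y,.022],[.11+.0775,y,.026]],pd)).round(1).tolist())
m=(t[160:270,280:350].max(2)<48).astype(np.uint8)
n,l,st,ce=cv2.connectedComponentsWithStats(m)
print([((st[i,:2]+[280,160]).tolist(),st[i,2:].tolist(),(ce[i]+[280,160]).round(1).tolist()) for i in range(1,n) if st[i,4]>15])
o=np.zeros((600,800,3),np.uint8)
o[:550,:420]=cv2.resize(t[165:275,270:354],(420,550),interpolation=cv2.INTER_CUBIC)
o[:380,420:]=cv2.resize(sc[190:290,280:380],(380,380),interpolation=cv2.INTER_CUBIC)
cv2.imwrite("pics/final_view.png",np.clip(o*1.5,0,255).astype(np.uint8)[:,:,::-1])
E
```

```text
force: [0.9, -0.8, -0.5]
width: 0.0349
gripper_force: 0.0
force: [-0.3, -0.5, -0.6]
width: 0.0353
gripper_force: 0.0
eef_pos: [0.589, -0.0488, 0.2292]
eef_pos: [0.5132, -0.2264, 0.2492]
t: 32.47
eef_pos: [0.5141, -0.2647, 0.2495]
pred [[300.8, 241.4], [295.7, 187.1]] x=.11 [[300.5, 238.1], [295.3, 183.3]]
pred [[330.1, 239.0], [326.5, 184.6]] x=.11 [[329.9, 235.6], [326.2, 180.9]]
[([304, 160], [3, 19, 28], [305.1, 169.5]), ([291, 172], [10, 19, 164], [295.4, 180.6]), ([304, 197], [18, 38, 182], [313.4, 206.9]), ([296, 227], [10, 17, 138], [300.6, 235.7]), ([306, 257], [3, 13, 26], [307.4, 263.8])]
```

View pics/final_view.png

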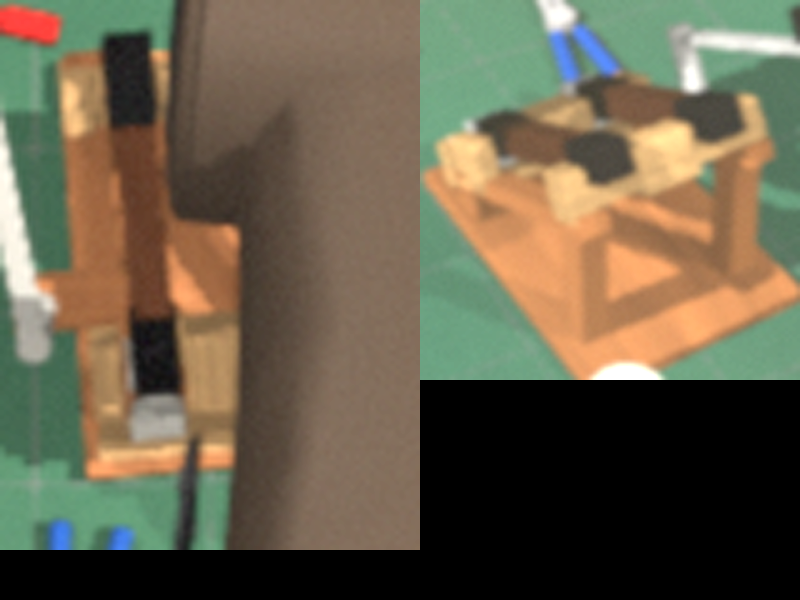

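The last view shows A in the left channel and the arm hiding B from above. In the side crop, the uphill end faces are near (718,118) for A and (606,158) for B. Compare these with predictions.

Run:
```python
from h import *
S=arm.get_calibration("scene");TS=np.array(S["cam_to_world"]);pd=[0.50354709,-0.01399939,0.05695309]
for x in(.1,.108,.117,.125):
  q=proj(deck([[x+.1,y,z] for y in(.04,-.04) for z in (.013,)],pd),S,TS); print(x,((q-[280,190])*3.8+[420,0]).round(0).tolist())
import cv2
for z in(.052,):
  for a in(-.083,0.3,0.7,1.1,1.4,1.58):
    k=deck([[.06+.15*np.cos(a),.1-.15*np.sin(a),.05]],pd)[0]-[0,0,.024];print("keeper",a,k.round(4))
print("A end",deck([[.217,.04,.013]],pd))
```

```text
0.1 [[714.0, 118.0], [608.0, 162.0]]
0.108 [[721.0, 120.0], [614.0, 164.0]]
0.117 [[728.0, 121.0], [621.0, 166.0]]
0.125 [[734.0, 123.0], [627.0, 168.0]]
keeper -0.083 [0.6568 0.1074 0.1703]
keeper 0.3 [0.6546 0.0504 0.1673]
keeper 0.7 [ 0.6325 -0.0033  0.1536]
keeper 1.1 [ 0.5937 -0.0426  0.1313]
keeper 1.4 [ 0.5572 -0.0588  0.1109]
keeper 1.58 [ 0.5338 -0.0623  0.098 ]
A end [[0.68517442 0.03642101 0.16544392]]
```

Both cameras put A and B inside 100–117 mm, which is in range. Next is the keeper: go above the knob and grip it. From there B will also be visible from above.

```bash
python3 -m crank '[{"dx":0.015,"dy":0.035,"dz":0.01,"twist":0,"grip":0},{"dx":0.03,"dy":0.07,"dz":0.02,"twist":0,"grip":0},{"dx":0.045,"dy":0.105,"dz":0.02,"twist":0,"grip":0},{"dx":0.06,"dy":0.14,"dz":0.02,"twist":0,"grip":0},{"dx":0.07,"dy":0.175,"dz":0.02,"twist":0,"grip":0}]' |grep pos
python3 -m crank '[{"dx":0.015,"dy":0.035,"dz":0,"twist":0,"grip":0},{"dx":0.03,"dy":0.07,"dz":0,"twist":0,"grip":0},{"dx":0.045,"dy":0.105,"dz":0,"twist":0,"grip":0},{"dx":0.06,"dy":0.14,"dz":0,"twist":0,"grip":0},{"dx":0.07,"dy":0.175,"dz":0,"twist":0,"grip":0}]' |grep pos
python3 -m crank '[{"dx":0.003,"dy":0.02,"dz":0,"twist":0,"grip":0},{"dx":0.003,"dy":0.02,"dz":-0.015,"twist":0,"grip":0},{"dx":0.003,"dy":0.02,"dz":-0.03,"twist":0,"grip":0},{"dx":0.003,"dy":0.02,"dz":-0.03,"twist":0,"grip":0},{"dx":0.003,"dy":0.02,"dz":-0.03,"twist":0,"grip":0}]' |grep pos
python3 m.py
python3 - <<'E'
from h import *
import cv2
t=arm.grab_frame("top");cv2.imwrite("pics/t7.png",t[:,:,::-1])
m=(t[160:270,280:350].max(2)<48).astype(np.uint8)
n,l,st,ce=cv2.connectedComponentsWithStats(m)
print([((st[i,:2]+[280,160]).tolist(),st[i,2:].tolist(),(ce[i]+[280,160]).round(1).tolist()) for i in range(1,n) if st[i,4]>15])
# knob in wrist
s=arm.get_state();C=arm.get_calibration("wrist");W=np.eye(4);W[:3,:3]=R.from_euler("xyz",s["ee_rot"]).as_matrix();W[:3,3]=s["eef_pos"]
pd=[0.50354709,-0.01399939,0.05695309];a=-.083
print("knob pred",proj(deck([[.06+.15*np.cos(a),.1-.15*np.sin(a),.064]],pd),C,W@np.array(C["tool_from_camera"])))
w=arm.grab_frame("wrist");cv2.imwrite("pics/w7.png",w[:,:,::-1])
m=(w.max(2)<60).astype(np.uint8)[:400]
n,l,st,ce=cv2.connectedComponentsWithStats(m)
print([(st[i].tolist(),ce[i].round(1).tolist()) for i in range(1,n) if st[i,4]>200])
E
```

```text
eef_pos: [0.5851, -0.0872, 0.2699]
eef_pos: [0.6547, 0.0882, 0.2695]
eef_pos: [0.6565, 0.1058, 0.239]
F [ 0.83 -0.8   0.84] Mtool [-0.048  0.047 -0.026] 0.04373720736955913 [0.65649894 0.10580823 0.23900046] yaw 3.5141808684541447
[([280, 160], [22, 31, 344], [291.7, 172.8]), ([321, 173], [10, 19, 161], [325.8, 181.7]), ([296, 229], [10, 15, 128], [300.6, 235.9]), ([325, 229], [10, 16, 126], [329.8, 236.7])]
knob pred [[315.18071555 227.03194182]]
[([385, 177, 10, 47, 257], [388.9, 200.2]), ([403, 178, 154, 148, 7496], [488.8, 259.1]), ([302, 200, 20, 35, 615], [311.3, 217.0]), ([80, 234, 146, 26, 2980], [156.6, 246.6]), ([258, 237, 17, 29, 329], [268.3, 253.6]), ([362, 237, 17, 29, 302], [367.9, 254.2]), ([0, 298, 640, 79, 25649], [293.1, 348.3]), ([367, 298, 17, 26, 265], [376.0, 309.4]), ([0, 378, 42, 22, 690], [15.9, 387.6])]
```

B reads about x = 107 mm and the knob is within 3 mm of prediction. Descend on the knob and grip gently.

```bash
python3 -m crank '[{"dx":0.001,"dy":0.004,"dz":-0.02,"twist":0,"grip":0},{"dx":0.001,"dy":0.004,"dz":-0.04,"twist":0,"grip":0},{"dx":0.001,"dy":0.004,"dz":-0.055,"twist":0,"grip":0},{"dx":0.001,"dy":0.004,"dz":-0.062,"twist":0,"grip":0},{"dx":0.001,"dy":0.004,"dz":-0.066,"twist":0,"grip":0}]' 15|egrep "pos|force:"
for i in 1 2; do python3 -m crank '[{"dx":0,"dy":0,"dz":0,"twist":0,"grip":-1},{"dx":0,"dy":0,"dz":0,"twist":0,"grip":-1},{"dx":0,"dy":0,"dz":0,"twist":0,"grip":-1},{"dx":0,"dy":0,"dz":0,"twist":0,"grip":-1},{"dx":0,"dy":0,"dz":0,"twist":0,"grip":-1}]' |egrep "pos|force|width"; done; python3 m.py
```

```text
eef_pos: [0.6582, 0.1087, 0.1736]
force: [-0.7, -1.1, 0.5]
gripper_force: 0.0
eef_pos: [0.6586, 0.1092, 0.1745]
force: [0.7, 0.9, 0.7]
width: 0.0161
gripper_force: 0.3
eef_pos: [0.6587, 0.1092, 0.1743]
force: [-0.3, 0.4, 4.7]
width: 0.0152
gripper_force: 15.0
F [-0.29  0.44  4.69] Mtool [0.179 0.031 0.027] 0.015242191573258918 [0.65865447 0.10917951 0.17433038] yaw 3.4460593303090805
```

Knob gripped (15 mm). Compute the arc in small steps.

Run:
```python
from h import *
pd=[0.50354709,-0.01399939,0.05695309]
f=lambda a:deck([[.06+.15*np.cos(a),.1-.15*np.sin(a),.05]],pd)[0]
A=np.linspace(-.09,1.57,16)
for j in(0,5,10):
  for i in range(1,6): print(round(A[j+i],2),(1000*(f(A[j+i])-f(A[j]))).round(1))
```

```text
0.02 [  1.4 -16.5   0.3]
0.13 [  1.3 -33.1  -0.3]
0.24 [ -0.5 -49.5  -1.8]
0.35 [ -3.8 -65.6  -4.1]
0.46 [ -8.7 -81.2  -7.3]
0.57 [ -6.4 -14.8  -3.9]
0.68 [-14.2 -28.7  -8.6]
0.8 [-23.3 -41.5 -14. ]
0.91 [-33.6 -53.  -20. ]
1.02 [-45.  -63.2 -26.5]
1.13 [-12.3  -8.7  -7. ]
1.24 [-25.4 -15.7 -14.3]
1.35 [-39.1 -21.  -22. ]
1.46 [-53.3 -24.6 -29.8]
1.57 [-67.8 -26.3 -37.8]
```

```bash
python3 -m crank '[{"dx":0.0014,"dy":-0.0165,"dz":0.0003,"twist":0,"grip":-1},{"dx":0.0013,"dy":-0.033,"dz":-0.0003,"twist":0,"grip":-1},{"dx":-0.0005,"dy":-0.0495,"dz":-0.002,"twist":0,"grip":-1},{"dx":-0.004,"dy":-0.0655,"dz":-0.004,"twist":0,"grip":-1},{"dx":-0.0087,"dy":-0.081,"dz":-0.0073,"twist":0,"grip":-1}]' 15|egrep "pos|force|width"
python3 -m crank '[{"dx":-0.0064,"dy":-0.0148,"dz":-0.004,"twist":0,"grip":-1},{"dx":-0.0142,"dy":-0.0287,"dz":-0.0086,"twist":0,"grip":-1},{"dx":-0.0233,"dy":-0.0415,"dz":-0.014,"twist":0,"grip":-1},{"dx":-0.0336,"dy":-0.053,"dz":-0.02,"twist":0,"grip":-1},{"dx":-0.045,"dy":-0.063,"dz":-0.0265,"twist":0,"grip":-1}]' |egrep "pos|force|width"
```

```text
eef_pos: [0.649, 0.0265, 0.166]
force: [0.2, 1.2, 3.2]
width: 0.0149
gripper_force: 15.0
eef_pos: [0.6033, -0.0367, 0.1392]
force: [1.3, -0.3, 2.2]
width: 0.0145
gripper_force: 15.0
```

Before closing fully, check from the saved pictures that both seats are down, by how far the lips have shifted.

Run:
```python
from h import *
import cv2
pd=[0.50354709,-0.01399939,0.05695309]
I={n:cv2.cvtColor(cv2.imread(f"pics/{n}.png"),cv2.COLOR_BGR2GRAY) for n in("top0","t5","t6","t7")}
for y in(.04,-.04):
  a,b=proj(deck([[-.008,y,.022],[-.008,y,.017]],pd));print("exp shift",b-a)
  cx,cy=a
  for n,g in I.items():
    pr=cv2.getRectSubPix(g.astype(np.float32),(7,19),(float(cx),float(cy)+1)).mean(1)
    print(n,pr.round(0).astype(int).tolist())
```

```text
exp shift [ 0.00317961 -0.77726069]
top0 [118, 117, 116, 116, 120, 135, 148, 151, 148, 138, 128, 126, 115, 101, 95, 84, 74, 76, 77]
t5 [68, 92, 99, 108, 130, 153, 165, 165, 150, 128, 111, 102, 92, 80, 73, 65, 58, 58, 56]
t6 [65, 89, 90, 90, 101, 112, 115, 114, 107, 100, 108, 127, 127, 114, 107, 94, 83, 84, 85]
t7 [72, 96, 102, 112, 134, 158, 170, 170, 156, 145, 144, 146, 133, 118, 111, 97, 87, 88, 89]
exp shift [-0.12871513 -0.76501796]
top0 [115, 112, 113, 116, 119, 127, 144, 150, 148, 142, 132, 123, 107, 97, 94, 88, 80, 76, 77]
t5 [129, 125, 126, 129, 133, 142, 160, 160, 139, 128, 136, 134, 113, 90, 75, 67, 60, 57, 57]
t6 [63, 64, 64, 65, 66, 66, 66, 66, 67, 67, 67, 67, 68, 68, 68, 69, 70, 70, 71]
t7 [24, 24, 31, 61, 111, 153, 168, 169, 166, 152, 145, 141, 124, 112, 109, 102, 93, 88, 89]
```

The lip edges on both sides shifted up by about 0.7 px (0.78 expected), so both seats are down. Finish the sweep.

```bash
python3 -m crank '[{"dx":-0.0123,"dy":-0.0087,"dz":-0.007,"twist":0,"grip":-1},{"dx":-0.0254,"dy":-0.0157,"dz":-0.0143,"twist":0,"grip":-1},{"dx":-0.039,"dy":-0.021,"dz":-0.022,"twist":0,"grip":-1},{"dx":-0.0533,"dy":-0.0246,"dz":-0.03,"twist":0,"grip":-1},{"dx":-0.0668,"dy":-0.0262,"dz":-0.037,"twist":0,"grip":-1}]' 15|egrep "pos|force|width"
python3 -m crank '[{"dx":0,"dy":0,"dz":0,"twist":0,"grip":-1},{"dx":0,"dy":0,"dz":0,"twist":0,"grip":-1},{"dx":0,"dy":0,"dz":0,"twist":0,"grip":-1},{"dx":0,"dy":0,"dz":0,"twist":0,"grip":-1},{"dx":0,"dy":0,"dz":0,"twist":0,"grip":-1}]' |egrep "pos|force|width"
for i in 1 2; do python3 -m crank '[{"dx":0,"dy":0,"dz":0,"twist":0,"grip":-0.3},{"dx":0,"dy":0,"dz":0,"twist":0,"grip":-0.3},{"dx":0,"dy":0,"dz":0,"twist":0,"grip":-0.3},{"dx":0,"dy":0,"dz":0,"twist":0,"grip":-0.3},{"dx":0,"dy":0,"dz":0,"twist":0,"grip":-0.3}]' |egrep "pos|force:|width"; done
python3 -m crank '[{"dx":0,"dy":0,"dz":0.02,"twist":0,"grip":-0.3},{"dx":0,"dy":0,"dz":0.05,"twist":0,"grip":-0.3},{"dx":0,"dy":0,"dz":0.09,"twist":0,"grip":-0.3},{"dx":0,"dy":0,"dz":0.13,"twist":0,"grip":-0.3},{"dx":0,"dy":0,"dz":0.16,"twist":0,"grip":-0.3}]' |egrep "pos"
for i in 1 2; do python3 -m crank '[{"dx":0,"dy":-0.03,"dz":0,"twist":0,"grip":-0.3},{"dx":0,"dy":-0.07,"dz":0,"twist":0,"grip":-0.3},{"dx":0,"dy":-0.11,"dz":0,"twist":0,"grip":-0.3},{"dx":0,"dy":-0.14,"dz":0,"twist":0,"grip":-0.3},{"dx":0,"dy":-0.15,"dz":0,"twist":0,"grip":-0.3}]' |egrep "pos|^t"; done
python3 - <<'E'
from h import *
import cv2
t=arm.grab_frame("top");cv2.imwrite("pics/t8.png",t[:,:,::-1]);pd=[0.50354709,-0.01399939,0.05695309]
for a in(1.4,1.5,1.57): print(a,"knob pred",proj(deck([[.06+.15*np.cos(a),.1-.15*np.sin(a),.064]],pd)).round(1), "bar mid",proj(deck([[.06+.075*np.cos(a),.1-.075*np.sin(a),.04]],pd)).round(1))
m=(t[160:270,280:350].max(2)<48).astype(np.uint8)
n,l,st,ce=cv2.connectedComponentsWithStats(m)
print([((st[i,:2]+[280,160]).tolist(),st[i,2:].tolist(),(ce[i]+[280,160]).round(1).tolist()) for i in range(1,n) if st[i,4]>10])
print(t[215:245,311].max(1).tolist())
E
```

```text
eef_pos: [0.5403, -0.0608, 0.1034]
force: [24.9, 9.8, 25.3]
width: 0.011
gripper_force: 20.0
eef_pos: [0.5413, -0.0605, 0.1044]
force: [7.4, 5.2, 5.6]
width: 0.0105
gripper_force: 15.8
eef_pos: [0.5363, -0.0618, 0.1021]
force: [0.4, 0.1, 0.5]
width: 0.0301
gripper_force: 0.0
eef_pos: [0.5376, -0.0611, 0.1028]
force: [0.1, -1.0, -0.1]
width: 0.0308
gripper_force: 0.0
eef_pos: [0.5382, -0.0613, 0.2665]
t: 38.5
eef_pos: [0.5372, -0.2144, 0.2626]
t: 38.92
eef_pos: [0.5371, -0.3645, 0.2619]
1.4 knob pred [[332.7 222.7]] bar mid [[304.4 226.3]]
1.5 knob pred [[333.8 228. ]] bar mid [[305.  228.9]]
1.57 knob pred [[334.2 231.8]] bar mid [[305.2 230.7]]
[([291, 172], [10, 19, 162], [295.4, 180.6]), ([321, 173], [10, 19, 161], [325.8, 181.7]), ([326, 228], [10, 17, 129], [330.6, 236.8]), ([297, 235], [9, 9, 77], [300.9, 239.1])]
[107, 107, 106, 110, 109, 110, 110, 112, 110, 110, 110, 110, 107, 123, 122, 120, 119, 120, 115, 119, 123, 123, 124, 126, 126, 125, 124, 127, 128, 130]
```

Run:
```python
import cv2,numpy as np
from h import *
t=cv2.imread("pics/t8.png");o=cv2.imread("pics/t6.png")
pd=[0.50354709,-0.01399939,0.05695309]
h=cv2.cvtColor(t,cv2.COLOR_BGR2HSV)
for x in(285,290,295,300,305,310,315,320,325,330,334,337): 
  r=[y for y in range(170,260) if h[y,x,1]<45 and h[y,x,2]>90]
  print(x,r)
print("dark near knob");g=t.max(2)
for y in range(205,245): print(y,g[y,322:345].tolist())
for a in(1.2,1.3,1.4,1.5,1.57):
  f=lambda r:proj(deck([[.06+r*np.cos(a),.1-r*np.sin(a),.04]],pd))[0].round(1).tolist();print(a,f(.02),f(.05),f(.1),f(.163))
```

```text
285 [230, 231, 232, 233, 234]
290 [230, 231, 232, 233, 234]
295 [229, 230, 231, 232, 233, 234]
300 [229, 230, 231, 232, 233, 245, 246, 247, 248, 249, 250, 251, 252]
305 [228, 229, 230, 231, 232, 233, 246, 247, 248, 249, 250, 251]
310 [228, 229, 230, 231, 232]
315 [228, 229, 230, 231, 232]
320 [227, 228, 229, 230, 231]
325 [227, 228, 229, 230, 231, 232, 245, 246, 247, 248, 249]
330 [227, 228, 246, 247, 248, 249]
334 [245, 246, 247, 248]
337 [227, 228, 229, 230]
dark near knob
205 [177, 142, 75, 69, 71, 73, 74, 73, 75, 95, 133, 156, 153, 153, 155, 154, 158, 158, 148, 111, 97, 97, 97]
206 [178, 144, 82, 67, 70, 72, 73, 73, 75, 92, 132, 155, 156, 155, 155, 155, 157, 158, 154, 119, 96, 97, 98]
207 [177, 145, 85, 71, 70, 72, 72, 73, 75, 91, 130, 155, 155, 155, 152, 155, 156, 158, 161, 133, 96, 96, 97]
208 [177, 144, 85, 70, 68, 69, 72, 73, 74, 89, 130, 155, 156, 152, 153, 155, 158, 161, 164, 140, 97, 96, 97]
209 [177, 147, 92, 71, 70, 68, 70, 72, 73, 88, 128, 155, 156, 155, 154, 155, 158, 165, 165, 134, 96, 98, 96]
210 [177, 152, 101, 72, 69, 67, 70, 73, 75, 83, 125, 156, 156, 154, 155, 15
[... 3360 characters left out ...]
8, 31, 66, 101, 113, 115, 119, 127, 131, 142, 151, 128]
242 [122, 110, 87, 67, 27, 15, 15, 17, 17, 14, 18, 16, 32, 69, 105, 116, 115, 117, 126, 131, 141, 151, 131]
243 [123, 109, 93, 70, 40, 15, 16, 10, 20, 19, 22, 20, 31, 70, 106, 116, 115, 119, 125, 132, 142, 152, 136]
244 [142, 115, 97, 79, 53, 37, 30, 34, 38, 45, 48, 48, 53, 80, 104, 114, 116, 118, 124, 137, 148, 152, 139]
1.2 [283.7, 229.9] [293.9, 225.2] [311.0, 217.3] [332.8, 207.3]
1.3 [284.0, 230.6] [294.6, 226.8] [312.5, 220.6] [335.1, 212.7]
1.4 [284.2, 231.2] [295.2, 228.5] [313.6, 224.0] [336.8, 218.3]
1.5 [284.4, 231.9] [295.6, 230.2] [314.3, 227.5] [337.9, 223.9]
1.57 [284.5, 232.4] [295.8, 231.5] [314.6, 229.9] [338.3, 227.9]
```

The bar lies at about 1.57 rad (row 230 at column 315, predicted 229.9) and the burnishers have not moved. Handing in.

```bash
python3 -c "
from station import arm
print(arm.job_done())"
```

```text
the job is handed in; nothing more can be done
None
```

I put both burnishers away heavy end downhill, A in the left channel and B in the right, swung the keeper fully across at about 1.57 rad, and handed the job in; hand-in returned no verdict, and I judged the seats down from camera images, not a direct reading.

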